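Refit the puller's hatch plate and start it from the keypad

ROBOT

A 7-joint arm with a two-finger parallel gripper is mounted at the origin on the work surface. World frame = base frame: x ahead of the robot, y to its left, z up, the work surface at z = 0. Lengths are in m, angles in rad, forces in N, time in s.
With the tool pointing down it reaches from about 0.375 to 0.925 m from the base axis. Payload 3.1 kg.
Tool frame: the origin (TCP) lies between the finger pads; the fingertips stand 25 mm ahead of it and the grasp point (between the pads) lies 6 mm ahead of it; z points along the fingers, y is the line along which they close (so a half turn about z gives the same grasp; the last joint's range is limited). The gripper opens to 85 mm and grips with 20 to 120 N. Pads are 22 mm wide; open, the fingers measure 114 mm over their backs; the gripper's body (76 mm by 85 mm) begins 54 mm behind the grasp point. The pads swing forward as they close: fully open they stand 13 mm farther back than shut.
Start: joints at [1.166, 0.383, 0.044, 1.598, -0.018, 1.161, -0.05], TCP at [0.196, -0.62, 0.224] pointing down, gripper open.
Joint ranges: [-2.61, 2.61], [-0.41, 2.15], [-1.48, 1.57], [0, 2.5], [-1.57, 4.71], [0.05, 1.97], [-2.85, 2.85]. Speed limits (rad/s): [2.79, 2.79, 3.14, 3.14, 3.14, 3.14, 3.14].

INTERFACE

Orientations are given as a rotation vector (axis times angle).
In Python, from workcell import robot, cams, finder gives the robot as it stands.
- The arm moves only by the tool play_rows, never from a script. Its argument "rows" is a list of rows, each an object of numbers: "x", "y", "z": the shift along the tool's x, y, z scaled (see below); "ax", "ay", "az": the turn, a rotation vector about the tool's x, y, z scaled (see below); "hand": the opening, from -1 (shut) to 1 (fully open). A call has 1 to 8 rows; each row shifts and turns the commanded pose from where the row before left it, along the tool's axes as they then stand; what a row does not reach is not made up. The controller multiplies each number of a shift by 50 mm and each number of a turn by 4 degrees. A row lasts 1/10 s, in which the tool goes at most 50 mm and 8.59 degrees, less where a joint would pass 70% of its speed; a pose out of reach is approached as far as the arm can. A call with a number of a shift or a turn outside -1 to 1 is refused whole. A call with a gripper value outside its range is refused whole. The fingers move at their own pace and stop on an object; "squeeze" is the grip in N (left out, the last holds). Time passes only in rows, so rows that do not move let the fingers close. It gives the time, the measured TCP pose, the force, the opening and the grip force at its end, in the units of the state.
- robot.state(): the state, without advancing time (a new reading comes with each control period).
- cams.snapshot(name): name is "scene" or "top"; returns a dict with "frame" (384x512x3 uint8, red, green, blue), "intrinsics" (3x3 intrinsics, pixels), "T" (4x4, takes a point from camera to world coordinates). Camera axes: x right, y down, z forward; pixel columns grow to the right and rows downward; lengths in m; the calibration is good to about 2 mm. A picture is of the moment at which its call begins. There is no depth.
- robot.sign_off(): hands the job in; it is judged then, once.
Trained networks look in the newest picture that a camera, given by its name, has taken for a name from the list of things; names that differ only in an ending like _2 or _b are one class to them, and where a whole thing is asked for, a point or a joint stands for the part that bears it (a point fixed in the world has none). Each returns a list of dicts, best first, with "p" (0 to 1); they miss things now and then, are a little off and sometimes report something else, mostly with a low value. They report only what shows in the picture. A call takes as long as a camera call. They do not tell look-alikes from the thing itself.
- finder.cut_out(camera, name): "mask" (384x512 bool, what is visible of it) and "box" ([left, top, right, bottom] in pixels, round what is visible of it).
The state is a dict: "t": time; "joint_positions": joint angles; "joint_vel": joint speeds; "effort": joint torques, N m; "tcp_pos": TCP position; "tool_rot": TCP orientation; "wrist_force": force on the tool from outside, world axes, zero at the start; "wrist_torque": the same for the moment, N m; "finger_gap": finger opening in m; "gripper_force": force on a finger pad.
Only numpy, scipy, OpenCV 4.12 (cv2) and the standard library are available. Lean on these libraries where they do the work, as an engineer would, in place of code of your own. Each camera call takes 0.05 s, during which the arm holds its last target. There are 200 camera calls.

TASK

Take the aluminium hatch plate by its black pull from the sloping rest and put it back in the open top of the blue and white puller bay: it is longer than the opening, so tip it in end first, let it down without dropping it until it lies flat on the two ledges inside, centred so that both ends are tucked under the white lips, and let go. Then press the blue key fully down and release it, and after that the green key; never push the red key or both of the others together. Leave the tape roll, jar and dish where they stand.

Things in the scene. Friction and masses are not known exactly. Their poses are not given: they have to be found in the camera images.
- plate_center (a point): Centre of the hatch plate's slab. Bright aluminium slab 160 (x) x 100 (y) x 5 mm (z) with two yellow stripes near its ends; its z axis is the normal on the side of the black pull. About 0.26 kg. It starts on the sloping rest, tilted 30 degrees, its -x end low and towards the robot.
- plate_handle (a point): Point to grip on the plate's black pull, a solid upright fin 14 (x) x 60 (y) x 48 mm (z) standing at the middle of the slab's top; this point lies 36.5 mm along z from plate_center and 11.5 mm below the fin's top. Same axes as the plate. Grip the fin across its 14 mm thickness (along the plate's x).
- bay_seat (a point): Middle of the bay, level with the ledges' tops (36 mm above the table); x along its length, z up. One light-grey metal ledge at each end, from 50 to 100 mm from the middle, a well (floor 26 mm lower) between. Inner faces: end walls 100 mm, side walls 56 mm from the middle. Seated, plate_center lies 2.5 mm above this point, plate x along this x, either way round.
- bay: Fixed blue box 216 (x) x 128 (y) x 100 mm high, origin under its middle, yaw within 0.25 rad of the robot's x, open on top between two white lips, one at each end. The lips, 36 mm thick (64 to 100 mm above the table), reach in to 70 mm from the middle: clear opening 140 (x) x 112 mm (y). Below it, 28 mm high over the ledges, space runs 30 mm farther under each lip.
- rest: Sloping rest, fixed, on which the plate waits: a black base 150 x 100 mm carrying two steel rails that climb at 30 degrees away from the robot (along its x), with a stop of rubber at the low end. Origin under its middle, on the table; the rails' surface is 58 mm above the table there. High end about 100 mm high. Rest and bay may stand on either side, left or right.
- keypad: Fixed grey keypad box 150 (x) x 56 (y) x 22 mm high between rest and bay; origin under its middle. The three keys stand on it in a row along its x, 46 mm apart, in any order.
- key_blue_top (a point): Centre of the top of the blue round key (28 mm across), in a black housing; pressed straight down.
- key_green_top (a point): Centre of the top of the green round key (28 mm across); pressed straight down.
- key_red_top (a point): Centre of the top of the red round key (28 mm across), the one not to be pressed.
- key_blue (a joint): Travel of the blue key in m: 0 up, 0.006 fully down; it springs back; fully down takes about 4.5 N, and it counts as pressed past 0.0045.
- key_green (a joint): Travel of the green key, like the blue one.
- key_red (a joint): Travel of the red key, like the blue one.
- tape: Loose roll of black tape lying flat, 84 mm across, 19 mm high; origin under its middle. To be left alone.
- jar: Loose amber jar, 56 mm across, 85 mm high; origin under its middle. To be left alone.
- dish: Loose blue dish, 90 mm across, 18 mm high; origin under its middle. To be left alone.
- plate: The hatch plate itself; origin at the centre of its underside, same axes as plate_center.
There are look-alikes about, which are no part of the job. What is meant by the plate is not orange, pink or turquoise, and is the larger of those in its own colour.

How it is judged:
On the way, in this order (a step that is already met when the one before it is completed fails the run):
1. the plate lies flat on both ledges, centred under the lips, and is let go (x of plate_center in the frame of bay_seat between -0.009 and 0.009 m and y of plate_center in the frame of bay_seat between -0.01 and 0.01 m and z of plate_center in the frame of bay_seat between -0.002 and 0.006 m and angle between plate_center's own z axis and vertical below 0.035 rad and angle between the x axis of plate_center and the x axis of bay_seat, either way round below 0.15 rad and contact force between the fingers and plate below 0.1 N), for 0.2 s.
2. the blue key is fully down, the green one up (value of joint key_blue above 0.0045 m and value of joint key_green below 0.002 m and x of plate_center in the frame of bay_seat between -0.009 and 0.009 m and y of plate_center in the frame of bay_seat between -0.01 and 0.01 m and z of plate_center in the frame of bay_seat between -0.002 and 0.006 m and angle between plate_center's own z axis and vertical below 0.035 rad and angle between the x axis of plate_center and the x axis of bay_seat, either way round below 0.15 rad), for 0.05 s.
3. the blue key is up again (value of joint each of key_blue, key_green below 0.002 m), for 0.05 s.
4. then the green key is fully down, the blue one up (value of joint key_green above 0.0045 m and value of joint key_blue below 0.002 m and x of plate_center in the frame of bay_seat between -0.009 and 0.009 m and y of plate_center in the frame of bay_seat between -0.01 and 0.01 m and z of plate_center in the frame of bay_seat between -0.002 and 0.006 m and angle between plate_center's own z axis and vertical below 0.035 rad and angle between the x axis of plate_center and the x axis of bay_seat, either way round below 0.15 rad), for 0.05 s.
At the end, for the whole second after the job is handed in: The plate lies flat (within 2 degrees) at ledge height, its middle within 9 mm of the bay's middle along the length and 10 mm across, so both ends are under the lips, and at rest; all three keys are up; tape, jar and dish are within 30 mm of where they were (all of step 3 and x of plate_center in the frame of bay_seat between -0.009 and 0.009 m and y of plate_center in the frame of bay_seat between -0.01 and 0.01 m and z of plate_center in the frame of bay_seat between -0.002 and 0.006 m and angle between plate_center's own z axis and vertical below 0.035 rad and angle between the x axis of plate_center and the x axis of bay_seat, either way round below 0.15 rad and linear speed of plate below 0.02 m/s and value of joint key_red below 0.002 m and distance of each of tape, jar, dish from where it was at the start of the episode below 0.03 m); the robot touches nothing.
It fails at once if the red key is pressed (value of joint key_red above 0.003 m).
It fails at once if blue and green are pressed together (value of joint each of key_blue, key_green above 0.003 m).
It fails at once if the plate is dropped: it falls faster than 0.35 m/s with no finger on it (linear speed of plate above 0.35 m/s and contact force between the fingers and plate below 0.1 N).
It fails at once if tape, jar or dish is pushed more than 30 mm away (distance of any of tape, jar, dish from where it was at the start of the episode above 0.03 m).
It fails at once if the jar is tipped over (angle between jar's own z axis and vertical above 0.5 rad).
It also fails if it takes over 53 s, if anything falls off the work surface, if the arm or the gripper's body presses on something with over 40 N, if the wrist force passes 120 N, or if a joint passes its speed limit or range.

## Working session

There is one attempt and no reset: what is moved stays moved. The work goes in short steps, Python scripts to look and compute and a tool call to move; the robot and the scene stay as the last step left them, time stands still between calls to the robot, and variables do not carry over. Pictures are saved under pics/ and viewed, at most 10 in all, crops included, and the job is handed in when it is done.

Besides the shell and the picture viewer there is one more tool, called after "Call:" as name(argument=value, ...), one argument or row to a line, values as JSON. play_rows: Moves the arm, as the interface text tells. Its arguments: {"type":"object","properties":{"rows":{"type":"array"},"squeeze":{"type":"number"}},"required":["rows"]}

```bash
ls; mkdir -p pics; cat > h.py <<'E'
import numpy as np, cv2
from workcell import robot, cams, finder
def ray(s,u,v):
    K=np.array(s["intrinsics"]);T=np.array(s["T"])
    return T[:3,3],T[:3,:3]@np.linalg.solve(K,[u,v,1.])
def hit(s,u,v,z):
    o,d=ray(s,u,v);return o+d*(z-o[2])/d[2]
def proj(s,p):
    K=np.array(s["intrinsics"]);T=np.array(s["T"])
    c=T[:3,:3].T@(np.array(p)-T[:3,3]);q=K@c;return q[:2]/q[2]
E
python3 - <<'E'
from h import *
ims=[]
for c in ("scene","top"):
    s=cams.snapshot(c);cv2.imwrite(f"pics/{c}0.png",s["frame"][...,::-1]);print(c,np.round(s["T"],3).tolist(),np.array(s["intrinsics"]).round(1).tolist())
    for n in ("plate","plate_handle","bay","rest","keypad","key_blue","key_green","key_red","tape","jar","dish"):
        for r in finder.cut_out(c,n)[:3]:
            ys,xs=np.nonzero(r["mask"]); print(n,round(r["p"],2),np.round(r["box"]).tolist(),xs.mean().round(1),ys.mean().round(1))
print(robot.state()["t"])
E
```

```text
pics
scene [[-0.258, 0.557, -0.789, 1.516], [0.966, 0.146, -0.214, 0.261], [-0.004, -0.817, -0.576, 0.836], [0.0, 0.0, 0.0, 1.0]] [[462.1, 0.0, 257.5], [0.0, 462.1, 197.8], [0.0, 0.0, 1.0]]
plate 0.94 [130.0, 190.0, 158.0, 214.0] 143.3 202.8
plate 0.85 [164.0, 191.0, 210.0, 218.0] 185.8 204.8
plate 0.62 [178.0, 170.0, 232.0, 199.0] 205.8 182.9
plate_handle 0.95 [163.0, 192.0, 208.0, 218.0] 185.8 204.7
plate_handle 0.84 [104.0, 248.0, 156.0, 277.0] 130.3 264.5
plate_handle 0.71 [144.0, 144.0, 192.0, 170.0] 165.6 157.3
bay 0.66 [304.0, 191.0, 354.0, 275.0] 328.1 233.5
bay 0.58 [266.0, 265.0, 284.0, 304.0] 275.4 283.6
rest 0.88 [160.0, 202.0, 210.0, 246.0] 185.1 227.3
rest 0.23 [383.0, 235.0, 420.0, 262.0] 398.9 249.5
keypad 0.57 [237.0, 218.0, 267.0, 262.0] 252.9 244.9
key_blue 0.56 [304.0, 191.0, 354.0, 274.0] 328.2 233.7
key_blue 0.52 [254.0, 216.0, 261.0, 221.0] 255.2 219.9
key_green 0.59 [248.0, 226.0, 257.0, 233.0] 251.9 231.0
key_red 0.6 [244.0, 237.0, 254.0, 247.0] 248.5 241.1
key_red 0.38 [235.0, 221.0, 266.0, 261.0] 252.2 246.6
tape 0.74 [384.0, 236.0, 415.0, 262.0] 399.2 249.
[... 535 characters left out ...]
67.9
plate 0.79 [287.0, 211.0, 333.0, 248.0] 308.6 228.4
plate_handle 0.97 [332.0, 175.0, 366.0, 208.0] 347.7 190.9
plate_handle 0.91 [307.0, 117.0, 338.0, 137.0] 321.5 125.8
plate_handle 0.78 [288.0, 212.0, 330.0, 248.0] 308.8 228.6
bay 0.94 [177.0, 144.0, 218.0, 204.0] 198.2 173.2
bay 0.2 [246.0, 154.0, 252.0, 161.0] 250.1 153.8
rest 0.66 [289.0, 162.0, 316.0, 192.0] 303.6 186.8
rest 0.42 [247.0, 151.0, 252.0, 158.0] 250.0 153.8
key_green 0.57 [246.0, 159.0, 253.0, 168.0] 250.5 165.2
key_red 0.25 [218.0, 111.0, 235.0, 129.0] 223.9 119.8
tape 0.57 [139.0, 169.0, 159.0, 194.0] 150.9 179.7
jar 0.59 [216.0, 112.0, 234.0, 131.0] 224.1 120.4
dish 0.81 [268.0, 112.0, 289.0, 132.0] 278.8 121.7
1.2
```

```bash
python3 - <<'E'
import cv2
a=cv2.imread("pics/top0.png")[95:275,130:400];cv2.imwrite("pics/t1.png",cv2.resize(a,(795,530),interpolation=cv2.INTER_CUBIC))
a=cv2.imread("pics/scene0.png")[120:320,90:430];cv2.imwrite("pics/s1.png",cv2.resize(a,(800,470),interpolation=cv2.INTER_CUBIC))
E
```

```text
(no output)
```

View pics/t1.png

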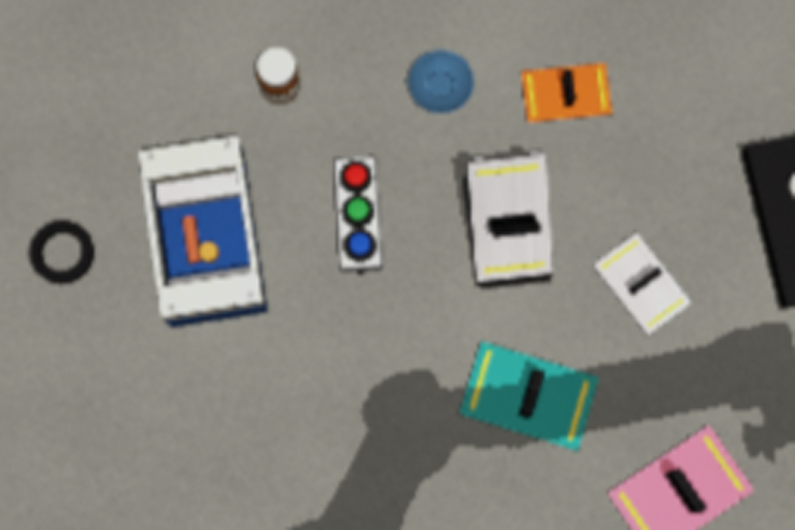

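View pics/s1.png

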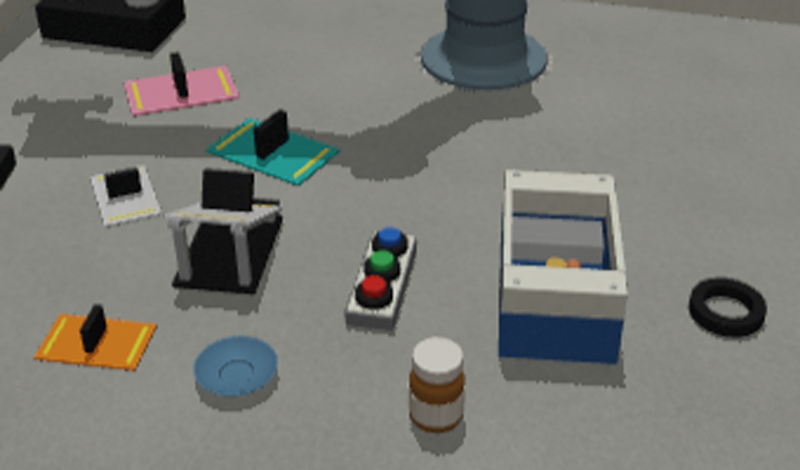

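```bash
python3 - <<'E'
from h import *
from scipy.optimize import least_squares
S={c:cams.snapshot(c) for c in ("scene","top")}
def white(c,box,th=150,sat=45,up=4):
    l,t,r,b=box;a=S[c]["frame"][t:b,l:r];a=cv2.resize(a,None,fx=up,fy=up,interpolation=cv2.INTER_CUBIC).astype(int)
    m=((a.min(2)>th)&(np.ptp(a,axis=2)<sat)).astype(np.uint8)
    n,lab,st,_=cv2.connectedComponentsWithStats(m);k=1+st[1:,4].argmax()
    return np.argwhere(lab==k)[:,::-1].astype(np.float32)/up+[l-.4,t-.4],m
for name,box in(("bay",(165,132,232,215)),("plate",(280,140,325,200)),("keypad",(236,140,265,195))):
    for th in(135,150,165):
        p,m=white("top",box,th);r=cv2.minAreaRect(p.astype(np.float32));print(name,th,np.round(r[0],1),np.round(r[1],1),r[2])
        print(np.round(cv2.boxPoints(r),1).tolist(), m.mean())
        if name=="bay":
            c=[hit(S["top"],*q,.1) for q in cv2.boxPoints(r)];c=np.array(c);print("ctr",c.mean(0).round(4),[np.linalg.norm(c[i]-c[i-1]).round(4) for i in range(4)],[np.arctan2(*(c[i]-c[i-1])[1::-1]).round(3) for i in range(4)])
# keys, tops by colour
f=S["top"]["frame"].astype(int)
for n,(k,) in dict(red=(0,),green=(1,),blue=(2,)).items():
    o=[i for i in range(3) if i!=k]
    m=(f[...,k]-f[...,o].max(2)>45);m[:, :238]=0;m[:,262:]=0;m[:145]=0;m[200:]=0
    ys,xs=np.nonzero(m);print(n,len(xs),xs.mean(),ys.mean(),hit(S["top"],xs.mean(),ys.mean(),.038).round(4))
for n,(u,v) in dict(jar=(224,120),tape=(151,180),dish=(279,122)).items(): print(n,hit(S["top"],u,v,.02).round(3))
E
```

```text
bay 135 [197.1 171.6] [58.6 36.5] 82.50414276123047
[[175.1999969482422, 144.89999389648438], [211.39999389648438, 140.10000610351562], [219.0, 198.1999969482422], [182.8000030517578, 203.0]] 0.22552148894083798
ctr [0.5399 0.1909 0.1   ] [np.float64(0.2223), np.float64(0.1367), np.float64(0.2226), np.float64(0.1336)] [np.float64(0.162), np.float64(-1.429), np.float64(-2.993), np.float64(1.71)]
bay 150 [197.2 171.5] [57.6 35.6] 81.95390319824219
[[175.5, 145.39999389648438], [210.6999969482422, 140.39999389648438], [218.8000030517578, 197.5], [183.60000610351562, 202.5]] 0.19867155187915841
ctr [0.5402 0.1907 0.1   ] [np.float64(0.2188), np.float64(0.133), np.float64(0.219), np.float64(0.1301)] [np.float64(0.172), np.float64(-1.419), np.float64(-2.983), np.float64(1.72)]
bay 165 [197.2 171.5] [57.1 34.9] 81.8698959350586
[[175.89999389648438, 145.6999969482422], [210.39999389648438, 140.6999969482422], [218.5, 197.3000030517578], [183.89999389648438, 202.1999969482422]] 0.1822289156626506
ctr [0.5401 0.1906 0.1   ] [np.float64(0.2169), np.float64(0.1307), np.float64(0.2171), np.float
[... 897 characters left out ...]
97493
keypad 150 [255.8 166.3] [21.3  4.7] 86.3086166381836
[[252.8000030517578, 155.8000030517578], [257.5, 155.5], [258.79998779296875, 176.8000030517578], [254.1999969482422, 177.10000610351562]] 0.1009012539184953
keypad 165 [252.  182.5] [ 4.7 13.3] 87.66268920898438
[[245.1999969482422, 180.39999389648438], [258.5, 179.8000030517578], [258.70001220703125, 184.5], [245.39999389648438, 185.10000610351562]] 0.07386363636363637
red 50 250.36 154.0 [ 0.6225 -0.0057  0.038 ]
green 43 251.02325581395348 165.58139534883722 [ 0.5766 -0.0086  0.038 ]
blue 45 251.86666666666667 177.2888888888889 [ 0.5307 -0.0122  0.038 ]
jar [0.765 0.1   0.02 ]
tape [0.521 0.378 0.02 ]
dish [ 0.758 -0.118  0.02 ]
```

```bash
cat >> h.py <<'E'
from scipy.spatial.transform import Rotation as Ro
def platepts(x,y,yaw,zc,tilt=np.radians(30)):
    R=Ro.from_euler("zy",[yaw,-tilt]).as_matrix()
    P=np.array([[sx*.08,sy*.05,.0025] for sx,sy in((1,1),(1,-1),(-1,-1),(-1,1))])
    return P@R.T+[x,y,zc],R
def plan(goal,Rg,n=1,st=None,p0=None,R0=None):
    "tool-axis rows: one turn (az etc) then shift in the goal frame"
    st=st or robot.state();p=np.array(st["tcp_pos"]) if p0 is None else p0;R=Ro.from_rotvec(st["tool_rot"]).as_matrix() if R0 is None else R0
    print("turn u",(np.degrees(Ro.from_matrix(R.T@Rg).as_rotvec())/4).round(2),"shift u before turn",(R.T@(goal-p)/.05).round(2),"after",(Rg.T@(goal-p)/.05).round(2))
E
python3 - <<'E'
from h import *
from scipy.optimize import least_squares
s=cams.snapshot("top")
# order (+x+y),(+x-y),(-x-y),(-x+y): top-left, top-right, bottom-right, bottom-left in the picture
q=np.array([[288.3,148.5],[315.3,146.5],[318.3,188],[291.4,190]])
f=lambda v:np.array([proj(s,p)-a for p,a in zip(platepts(*v)[0],q)]).ravel()
r=least_squares(f,[.55,-.18,.07,.06]);print(r.x.round(4),r.fun.round(2))
r=least_squares(lambda v:f([*v,.0602]),[.55,-.18,.07]);print(r.x.round(4),r.fun.round(2))
qb=np.array([[175.6,145.4],[210.8,140.4],[218.8,197.5],[183.5,202.5]])
g=lambda v:np.array([proj(s,[v[0]+c*np.cos(v[2])-d*np.sin(v[2]),v[1]+c*np.sin(v[2])+d*np.cos(v[2]),.1])-a for (c,d),a in zip(((.108,.064),(.108,-.064),(-.108,-.064),(-.108,.064)),qb)]).ravel()
rb=least_squares(g,[.54,.19,.16]);print("bay",rb.x.round(4),rb.fun.round(2))
# check in scene picture
s2=cams.snapshot("scene");im=s2["frame"][...,::-1].copy();im=cv2.resize(im,None,fx=4,fy=4,interpolation=cv2.INTER_CUBIC)
pp=platepts(*r.x,.0602)[0]
for P in(pp,):cv2.polylines(im,[np.array([((proj(s2,p)+.5)*4-.5) for p in P]).round().astype(int)],True,(0,0,255),1)
x,y,w=rb.x
B=[[x+c*np.cos(w)-d*np.sin(w),y+c*np.sin(w)+d*np.cos(w),.1] for sc in((.108,.064),(.07,.056)) for c,d in((sc[0],sc[1]),(sc[0],-sc[1]),(-sc[0],-sc[1]),(-sc[0],sc[1]))]
for k in(0,4):cv2.polylines(im,[np.array([((proj(s2,p)+.5)*4-.5) for p in B[k:k+4]]).round().astype(int)],True,(0,0,255),1)
cv2.imwrite("pics/s2.png",im[720:1120,620:1420])
st=robot.state();print(Ro.from_rotvec(st["tool_rot"]).as_matrix().round(3).tolist(),st["finger_gap"],np.round(st["tcp_pos"],3))
E
```

```text
[ 0.5512 -0.2014  0.1052  0.1093] [-0.15  0.42  0.48 -0.23 -0.23 -0.32 -0.11  0.14]
[ 0.5621 -0.2068  0.1049] [ 0.3   0.96  0.13  0.4  -0.66 -0.88  0.22 -0.49]
bay [0.5402 0.1906 0.1597] [ 0.82  0.41 -0.53  0.35 -0.5  -0.48  0.21 -0.23]
[[0.953, 0.302, 0.0], [0.302, -0.953, 0.0], [0.0, -0.0, -1.0]] 0.08547443075851066 [ 0.196 -0.62   0.224]
```

View pics/s2.png

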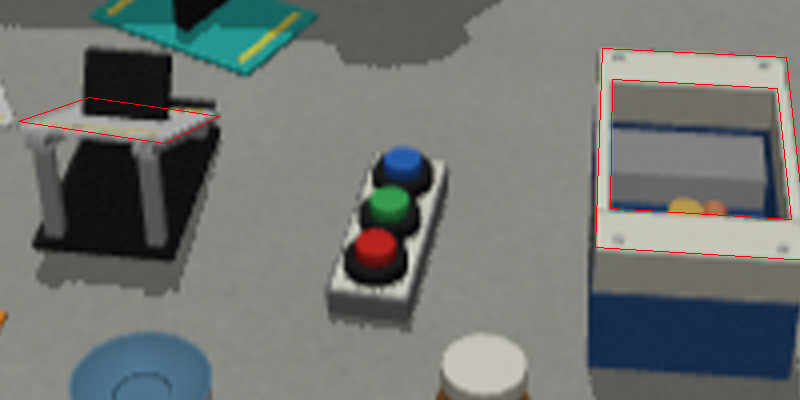

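```bash
cat >> h.py <<'E'
import json
def Rt(yaw,tilt,flip=1):
    "tool rotation holding the plate: y along plate x, z along -plate z"
    R=Ro.from_euler("zy",[yaw,-np.radians(tilt)]).as_matrix()
    return np.c_[R[:,1],R[:,0],-R[:,2]],R[:,2]
def rows(goal,Rg,n,hand,p0=None,R0=None):
    if p0 is None:
        st=robot.state();p0=np.array(st["tcp_pos"]);R0=Ro.from_rotvec(st["tool_rot"]).as_matrix()
    rv=Ro.from_matrix(R0.T@Rg).as_rotvec();out=[]
    for i in range(n):
        R=R0@Ro.from_rotvec(rv*i/n).as_matrix();d=R.T@(goal-p0)/n/.05
        k=list(d)+list(np.degrees(rv)/n/4)
        out.append({a:round(float(b),2) for a,b in zip(("x","y","z","ax","ay","az"),k) if abs(b)>.004}|{"hand":hand})
    for i in range(0,n,8):print(json.dumps(out[i:i+8]))
    print("max",max(abs(v) for o in out for v in o.values()))
PL=(np.array([.560,-.206,.0605]),.105)
E
python3 - <<'E'
from h import *
s=cams.snapshot("scene");st=cams.snapshot("top")
c,yaw=PL;R,n=Rt(yaw,30)
P=np.c_[R[:,1],R[:,0],n]
for sy in(-.03,.03):
  for sx in (.007,):
    print(proj(s,c+R[:,1]*sx+R[:,0]*sy+n*.0505), proj(st,c+R[:,1]*sx+R[:,0]*sy+n*.0505))
g=c+n*.1325;print("goal",g,n)
rows(g,R,24,1)
E
```

```text
[176.96056362 190.64808944] [312.45949305 170.46937422]
[197.76833785 193.56499627] [296.161349   171.99256005]
goal [ 0.49375    -0.206       0.17524837] [-5.00000000e-01  3.46944695e-18  8.66025404e-01]
[{"x": 0.34, "y": -0.25, "z": 0.04, "ax": -0.28, "ay": 0.18, "az": -0.8, "hand": 1}, {"x": 0.35, "y": -0.24, "z": 0.04, "ax": -0.28, "ay": 0.18, "az": -0.8, "hand": 1}, {"x": 0.37, "y": -0.22, "z": 0.04, "ax": -0.28, "ay": 0.18, "az": -0.8, "hand": 1}, {"x": 0.38, "y": -0.2, "z": 0.04, "ax": -0.28, "ay": 0.18, "az": -0.8, "hand": 1}, {"x": 0.39, "y": -0.18, "z": 0.04, "ax": -0.28, "ay": 0.18, "az": -0.8, "hand": 1}, {"x": 0.39, "y": -0.15, "z": 0.04, "ax": -0.28, "ay": 0.18, "az": -0.8, "hand": 1}, {"x": 0.4, "y": -0.13, "z": 0.05, "ax": -0.28, "ay": 0.18, "az": -0.8, "hand": 1}, {"x": 0.41, "y": -0.11, "z": 0.05, "ax": -0.28, "ay": 0.18, "az": -0.8, "hand": 1}]
[{"x": 0.41, "y": -0.09, "z": 0.05, "ax": -0.28, "ay": 0.18, "az": -0.8, "hand": 1}, {"x": 0.42, "y": -0.07, "z": 0.06, "ax": -0.28, "ay": 0.18, "az": -0.8, "hand": 1}, {"x": 0.42, "y": -0.05, "z": 0.06, "ax": -0.28, "ay": 0
[... 399 characters left out ...]
ay": 0.18, "az": -0.8, "hand": 1}]
[{"x": 0.41, "y": 0.08, "z": 0.1, "ax": -0.28, "ay": 0.18, "az": -0.8, "hand": 1}, {"x": 0.4, "y": 0.1, "z": 0.1, "ax": -0.28, "ay": 0.18, "az": -0.8, "hand": 1}, {"x": 0.39, "y": 0.12, "z": 0.11, "ax": -0.28, "ay": 0.18, "az": -0.8, "hand": 1}, {"x": 0.38, "y": 0.14, "z": 0.12, "ax": -0.28, "ay": 0.18, "az": -0.8, "hand": 1}, {"x": 0.37, "y": 0.16, "z": 0.13, "ax": -0.28, "ay": 0.18, "az": -0.8, "hand": 1}, {"x": 0.36, "y": 0.18, "z": 0.13, "ax": -0.28, "ay": 0.18, "az": -0.8, "hand": 1}, {"x": 0.35, "y": 0.2, "z": 0.14, "ax": -0.28, "ay": 0.18, "az": -0.8, "hand": 1}, {"x": 0.34, "y": 0.21, "z": 0.15, "ax": -0.28, "ay": 0.18, "az": -0.8, "hand": 1}]
max 1
```

```bash
sed -i 's/from_euler("zy"/from_euler("ZY"/' h.py; python3 - <<'E'
from h import *
from scipy.optimize import least_squares
s=cams.snapshot("top");s2=cams.snapshot("scene")
q=np.array([[288.3,148.5],[315.3,146.5],[318.3,188],[291.4,190]])
F=[(.007,-.03,.0505,176.2,191.7),(.007,.03,.0505,197.7,193.5)]
def f(v):
    P,R=platepts(*v);a=[proj(s,p)-a for p,a in zip(P,q)]
    a+=[proj(s2,R@[x,y,z]+[v[0],v[1],v[3]])-[u,w] for x,y,z,u,w in F]
    return np.array(a).ravel()
r=least_squares(f,[.55,-.18,.07,.06]);print(r.x.round(4),r.fun.round(2))
r=least_squares(lambda v:f([*v,.0602]),[.55,-.18,.07]);print(r.x.round(4),r.fun.round(2))
print(platepts(*r.x,.0602)[0].round(3).tolist(),[proj(s2,p).round(1).tolist() for p in platepts(*r.x,.0602)[0]])
E
```

```text
[ 0.5617 -0.2053  0.1099  0.0601] [ 0.22  1.13 -0.12  0.43 -1.32 -0.91 -0.26 -0.27 -0.23 -0.11 -0.87 -0.14]
[ 0.5617 -0.2053  0.1099] [ 0.22  1.11 -0.12  0.42 -1.32 -0.92 -0.27 -0.28 -0.23 -0.14 -0.87 -0.17]
[[0.624, -0.148, 0.102], [0.635, -0.248, 0.102], [0.497, -0.263, 0.022], [0.486, -0.163, 0.022]] [[195.9, 214.2], [159.3, 210.9], [177.6, 204.9], [210.1, 207.7]]
```

```bash
sed -i 's/^PL=.*/PL=(np.array([.562,-.2055,.0602]),.10)/' h.py; python3 - <<'E'
from h import *
c,yaw=PL;R,n=Rt(yaw,30)
g=c+n*.1325;print("goal",g,n)
rows(g,R,24,1)
E
```

```text
goal [ 0.49608097 -0.21211396  0.17494837] [-0.49750208 -0.04991671  0.8660254 ]
[{"x": 0.34, "y": -0.25, "z": 0.04, "ax": -0.26, "ay": 0.21, "az": -0.79, "hand": 1}, {"x": 0.35, "y": -0.23, "z": 0.04, "ax": -0.26, "ay": 0.21, "az": -0.79, "hand": 1}, {"x": 0.36, "y": -0.21, "z": 0.04, "ax": -0.26, "ay": 0.21, "az": -0.79, "hand": 1}, {"x": 0.38, "y": -0.19, "z": 0.05, "ax": -0.26, "ay": 0.21, "az": -0.79, "hand": 1}, {"x": 0.38, "y": -0.17, "z": 0.05, "ax": -0.26, "ay": 0.21, "az": -0.79, "hand": 1}, {"x": 0.39, "y": -0.15, "z": 0.05, "ax": -0.26, "ay": 0.21, "az": -0.79, "hand": 1}, {"x": 0.4, "y": -0.13, "z": 0.05, "ax": -0.26, "ay": 0.21, "az": -0.79, "hand": 1}, {"x": 0.41, "y": -0.11, "z": 0.06, "ax": -0.26, "ay": 0.21, "az": -0.79, "hand": 1}]
[{"x": 0.41, "y": -0.09, "z": 0.06, "ax": -0.26, "ay": 0.21, "az": -0.79, "hand": 1}, {"x": 0.41, "y": -0.06, "z": 0.07, "ax": -0.26, "ay": 0.21, "az": -0.79, "hand": 1}, {"x": 0.42, "y": -0.04, "z": 0.07, "ax": -0.26, "ay": 0.21, "az": -0.79, "hand": 1}, {"x": 0.42, "y": -0.02, "z": 0.08, "ax": -0.26, "ay": 0.21, "az": -0.79, "hand": 1}
[... 301 characters left out ...]
az": -0.79, "hand": 1}]
[{"x": 0.4, "y": 0.08, "z": 0.11, "ax": -0.26, "ay": 0.21, "az": -0.79, "hand": 1}, {"x": 0.39, "y": 0.1, "z": 0.12, "ax": -0.26, "ay": 0.21, "az": -0.79, "hand": 1}, {"x": 0.39, "y": 0.12, "z": 0.13, "ax": -0.26, "ay": 0.21, "az": -0.79, "hand": 1}, {"x": 0.38, "y": 0.14, "z": 0.13, "ax": -0.26, "ay": 0.21, "az": -0.79, "hand": 1}, {"x": 0.37, "y": 0.16, "z": 0.14, "ax": -0.26, "ay": 0.21, "az": -0.79, "hand": 1}, {"x": 0.35, "y": 0.18, "z": 0.15, "ax": -0.26, "ay": 0.21, "az": -0.79, "hand": 1}, {"x": 0.34, "y": 0.19, "z": 0.16, "ax": -0.26, "ay": 0.21, "az": -0.79, "hand": 1}, {"x": 0.33, "y": 0.21, "z": 0.17, "ax": -0.26, "ay": 0.21, "az": -0.79, "hand": 1}]
max 1
```

Call:
play_rows(
  rows=[
    {"x":0.34,"y":-0.25,"z":-0.1,"ax":-0.26,"ay":0.21,"az":-0.79,"hand":1},
    {"x":0.35,"y":-0.23,"z":-0.1,"ax":-0.26,"ay":0.21,"az":-0.79,"hand":1},
    {"x":0.36,"y":-0.21,"z":-0.1,"ax":-0.26,"ay":0.21,"az":-0.79,"hand":1},
    {"x":0.38,"y":-0.19,"z":-0.1,"ax":-0.26,"ay":0.21,"az":-0.79,"hand":1},
    {"x":0.38,"y":-0.17,"z":0.05,"ax":-0.26,"ay":0.21,"az":-0.79,"hand":1},
    {"x":0.39,"y":-0.15,"z":0.05,"ax":-0.26,"ay":0.21,"az":-0.79,"hand":1},
    {"x":0.4,"y":-0.13,"z":0.05,"ax":-0.26,"ay":0.21,"az":-0.79,"hand":1},
    {"x":0.41,"y":-0.11,"z":0.06,"ax":-0.26,"ay":0.21,"az":-0.79,"hand":1},
  ],
)

```text
t: 2.4
tcp_pos: [0.2955, -0.4828, 0.2367]
tool_rot: [2.799, 1.104, 0.208]
wrist_force: [0.0, -0.5, 0.4]
finger_gap: 0.0852
gripper_force: 0.0
```

Call:
play_rows(
  rows=[
    {"x":0.41,"y":-0.09,"z":0.06,"ax":-0.26,"ay":0.21,"az":-0.79,"hand":1},
    {"x":0.41,"y":-0.06,"z":0.07,"ax":-0.26,"ay":0.21,"az":-0.79,"hand":1},
    {"x":0.42,"y":-0.04,"z":0.07,"ax":-0.26,"ay":0.21,"az":-0.79,"hand":1},
    {"x":0.42,"y":-0.02,"z":0.08,"ax":-0.26,"ay":0.21,"az":-0.79,"hand":1},
    {"x":0.42,"z":0.08,"ax":-0.26,"ay":0.21,"az":-0.79,"hand":1},
    {"x":0.41,"y":0.02,"z":0.09,"ax":-0.26,"ay":0.21,"az":-0.79,"hand":1},
    {"x":0.41,"y":0.04,"z":0.1,"ax":-0.26,"ay":0.21,"az":-0.79,"hand":1},
    {"x":0.41,"y":0.06,"z":0.1,"ax":-0.26,"ay":0.21,"az":-0.79,"hand":1},
  ],
)

```text
validation failed for argument at $.ro...
```

Call:
play_rows(
  rows=[
    {"x":0.4,"y":0.08,"z":0.11,"ax":-0.26,"ay":0.21,"az":-0.79,"hand":1},
    {"x":0.39,"y":0.1,"z":0.12,"ax":-0.26,"ay":0.21,"az":-0.79,"hand":1},
    {"x":0.39,"y":0.12,"z":0.13,"ax":-0.26,"ay":0.21,"az":-0.79,"hand":1},
    {"x":0.38,"y":0.14,"z":0.13,"ax":-0.26,"ay":0.21,"az":-0.79,"hand":1},
    {"x":0.37,"y":0.16,"z":0.14,"ax":-0.26,"ay":0.21,"az":-0.79,"hand":1},
    {"x":0.35,"y":0.18,"z":0.15,"ax":-0.26,"ay":0.21,"az":-0.79,"hand":1},
    {"x":0.34,"y":0.19,"z":0.16,"ax":-0.26,"ay":0.21,"az":-0.79,"hand":1},
    {"x":0.33,"y":0.21,"z":0.17,"ax":-0.26,"ay":0.21,"az":-0.79,"hand":1},
  ],
)

```text
t: 3.2
tcp_pos: [0.4415, -0.4003, 0.2114]
tool_rot: [2.369, 1.624, 0.389]
wrist_force: [0.7, -0.8, 0.1]
finger_gap: 0.0852
gripper_force: 0.0
```

```bash
python3 - <<'E'
from h import *
c,yaw=PL;R,n=Rt(yaw,30)
st=robot.state();print(st["t"],np.round(st["tcp_pos"],4))
plan(c+n*.0425,R)
s=cams.snapshot("scene");im=cv2.resize(s["frame"][130:270,110:310],None,fx=4,fy=4,interpolation=cv2.INTER_CUBIC)
cv2.imwrite("pics/g1.png",im[...,::-1])
E
```

```text
3.2 [ 0.4415 -0.4003  0.2114]
turn u [-2.13  1.73 -6.38] shift u before turn [ 4.1  -0.42  2.65] after [3.64 0.9  3.16]
```

View pics/g1.png

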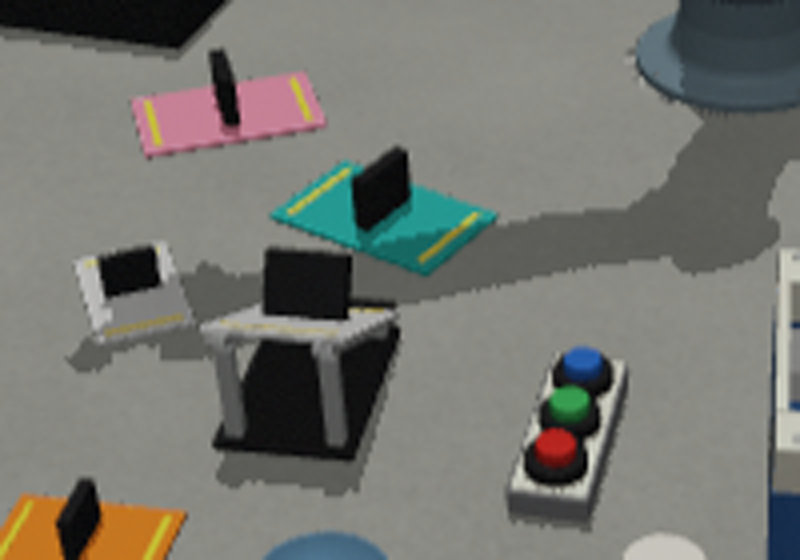

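```bash
sed -i 's/ if abs(b)>.004}/}/' h.py; python3 - <<'E'
from h import *
c,yaw=PL;R,n=Rt(yaw,30)
rows(c+n*.1325,R,8,1)
E
```

```text
[{"x": 0.47, "y": -0.08, "z": 0.11, "ax": -0.27, "ay": 0.21, "az": -0.79, "hand": 1}, {"x": 0.47, "y": -0.05, "z": 0.11, "ax": -0.27, "ay": 0.21, "az": -0.79, "hand": 1}, {"x": 0.47, "y": -0.03, "z": 0.12, "ax": -0.27, "ay": 0.21, "az": -0.79, "hand": 1}, {"x": 0.47, "y": -0.01, "z": 0.13, "ax": -0.27, "ay": 0.21, "az": -0.79, "hand": 1}, {"x": 0.47, "y": 0.02, "z": 0.13, "ax": -0.27, "ay": 0.21, "az": -0.79, "hand": 1}, {"x": 0.47, "y": 0.04, "z": 0.14, "ax": -0.27, "ay": 0.21, "az": -0.79, "hand": 1}, {"x": 0.46, "y": 0.06, "z": 0.15, "ax": -0.27, "ay": 0.21, "az": -0.79, "hand": 1}, {"x": 0.45, "y": 0.09, "z": 0.16, "ax": -0.27, "ay": 0.21, "az": -0.79, "hand": 1}]
max 1
```

Call:
play_rows(
  rows=[
    {"x":0.47,"y":-0.08,"z":0.11,"ax":-0.27,"ay":0.21,"az":-0.79,"hand":1},
    {"x":0.47,"y":-0.05,"z":0.11,"ax":-0.27,"ay":0.21,"az":-0.79,"hand":1},
    {"x":0.47,"y":-0.03,"z":0.12,"ax":-0.27,"ay":0.21,"az":-0.79,"hand":1},
    {"x":0.47,"y":-0.01,"z":0.13,"ax":-0.27,"ay":0.21,"az":-0.79,"hand":1},
    {"x":0.47,"y":0.02,"z":0.13,"ax":-0.27,"ay":0.21,"az":-0.79,"hand":1},
    {"x":0.47,"y":0.04,"z":0.14,"ax":-0.27,"ay":0.21,"az":-0.79,"hand":1},
    {"x":0.46,"y":0.06,"z":0.15,"ax":-0.27,"ay":0.21,"az":-0.79,"hand":1},
    {"x":0.45,"y":0.09,"z":0.16,"ax":-0.27,"ay":0.21,"az":-0.79,"hand":1},
  ],
)

```text
t: 4.05
tcp_pos: [0.4945, -0.2162, 0.1757]
tool_rot: [1.842, 2.023, 0.542]
wrist_force: [-0.0, -0.5, -0.1]
finger_gap: 0.0851
gripper_force: 0.0
```

```bash
python3 - <<'E'
from h import *
c,yaw=PL;R,n=Rt(yaw,30)
plan(c+n*.1325,R);plan(c+n*.0425,R)
E
```

```text
turn u [ 0.02  0.07 -0.07] shift u before turn [0.08 0.03 0.03] after [0.08 0.03 0.03]
turn u [ 0.02  0.07 -0.07] shift u before turn [0.09 0.02 1.83] after [0.08 0.03 1.83]
```

Call:
play_rows(
  rows=[
    {"x":0,"y":0.02,"z":0.4,"ax":0,"ay":0,"az":0,"hand":1},
    {"x":0,"y":0,"z":0.4,"ax":0,"ay":0,"az":0,"hand":1},
    {"x":0,"y":0,"z":0.4,"ax":0,"ay":0,"az":0,"hand":1},
    {"x":0,"y":0,"z":0.4,"ax":0,"ay":0,"az":0,"hand":1},
    {"x":0,"y":0,"z":0.2,"ax":0,"ay":0,"az":0,"hand":1},
    {"x":0,"y":0,"z":0,"ax":0,"ay":0,"az":0,"hand":1},
  ],
)

```text
t: 4.65
tcp_pos: [0.5399, -0.2119, 0.0969]
tool_rot: [1.846, 2.024, 0.543]
wrist_force: [0.8, 0.2, 0.3]
finger_gap: 0.0852
gripper_force: 0.0
```

```bash
python3 - <<'E'
from h import *
c,yaw=PL;R,n=Rt(yaw,30)
plan(c+n*.0425,R)
s=cams.snapshot("scene");im=cv2.resize(s["frame"][130:270,110:310],None,fx=4,fy=4,interpolation=cv2.INTER_CUBIC)
cv2.imwrite("pics/g2.png",im[...,::-1])
E
```

```text
turn u [-0.01  0.03 -0.11] shift u before turn [0.08 0.02 0.01] after [0.08 0.02 0.01]
```

View pics/g2.png

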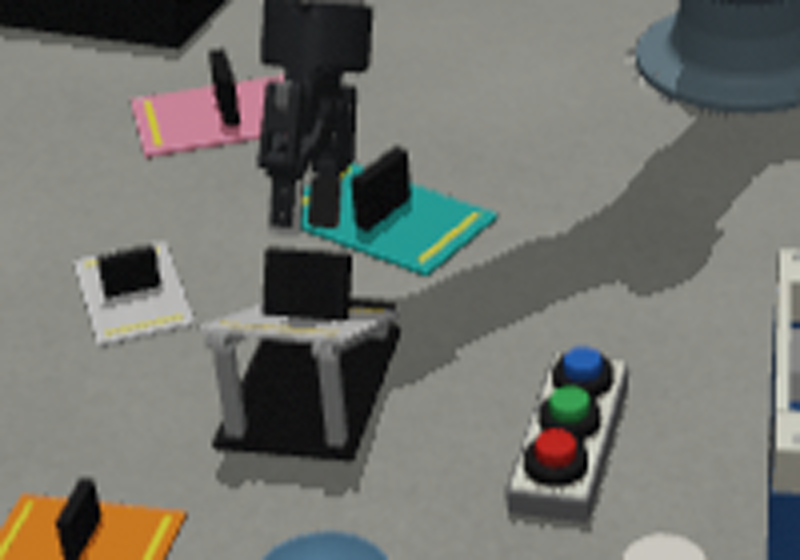

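```bash
python3 - <<'E'
from h import *
s=cams.snapshot("scene");st=robot.state();R=Ro.from_rotvec(st["tool_rot"]).as_matrix();p=np.array(st["tcp_pos"])
for d in([0,0,0],[0,.045,.012],[0,-.045,.012]):print(((proj(s,p+R@d)-[110,130])*4).round())
im=cv2.resize(s["frame"][130:270,110:310],None,fx=4,fy=4,interpolation=cv2.INTER_CUBIC)
cv2.imwrite("pics/g3.png",im[...,::-1]);print(st["t"],p, R.round(2).tolist())
E
```

```text
[301. 257.]
[280. 280.]
[319. 269.]
4.75 [ 0.540254   -0.21275018  0.09840187] [[-0.09, 0.86, 0.5], [1.0, 0.08, 0.05], [-0.0, 0.5, -0.87]]
```

View pics/g3.png

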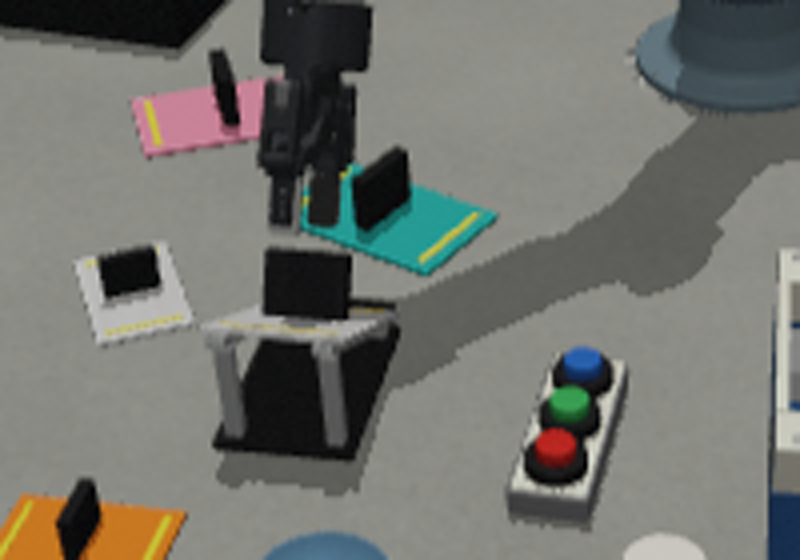

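```bash
python3 - <<'E'
from h import *
s=cams.snapshot("scene");t=cams.snapshot("top");st=robot.state();R=Ro.from_rotvec(st["tool_rot"]).as_matrix();p=np.array(st["tcp_pos"])
print("base",((proj(s,[0,0,0])-[110,130])*4).round())
for d in(-.02,-.04,-.06):print(d,((proj(s,p+R@[0,0.045,.012+d])-[110,130])*4).round(),((proj(t,p+R@[0,0.045,.012+d])-[270,130])*8).round(),((proj(t,p+R@[0,-0.045,.012+d])-[270,130])*8).round())
im=cv2.resize(t["frame"][130:200,270:365],None,fx=8,fy=8,interpolation=cv2.INTER_CUBIC)
cv2.imwrite("pics/g4.png",im[...,::-1])
E
```

```text
base [742.  59.]
-0.02 [281. 250.] [289. 247.] [295. 432.]
-0.04 [283. 221.] [295. 259.] [302. 446.]
-0.06 [285. 191.] [302. 272.] [309. 461.]
```

View pics/g4.png

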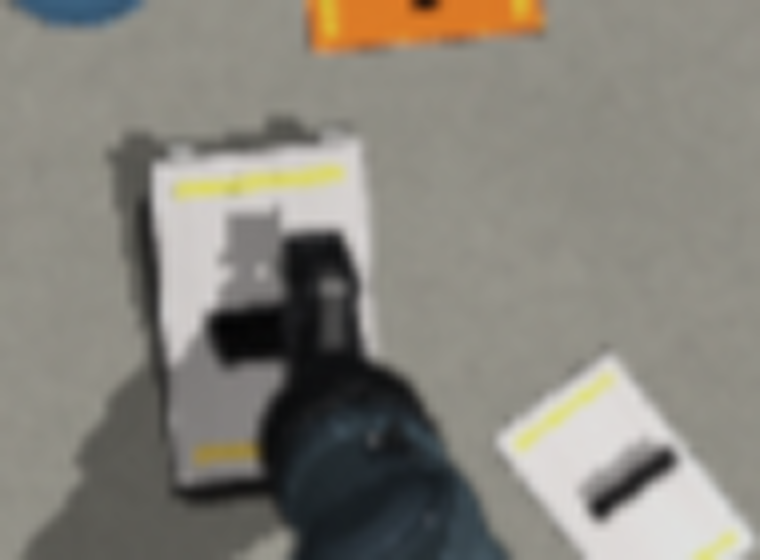

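```bash
python3 - <<'E'
from h import *
s=cams.snapshot("scene");t=cams.snapshot("top");st=robot.state();R=Ro.from_rotvec(st["tool_rot"]).as_matrix();p=np.array(st["tcp_pos"])
def tri(a,b):
    o1,d1=ray(s,*(np.array(a)/4+[110,130]-.4));o2,d2=ray(t,*(np.array(b)/8+[270,130]-.45))
    k=np.linalg.lstsq(np.c_[d1,-d2],o2-o1,rcond=None)[0];A=o1+d1*k[0];B=o2+d2*k[1];return (A+B)/2,np.linalg.norm(A-B)
for a,b in(((283,227),(315,240)),((325,225),(315,240)),((283,227),(300,300))):
    X,e=tri(a,b);print(X.round(3),e.round(4),"tool",(R.T@(X-p)).round(3))
# fin of plate from the top now
print([((proj(t,PL[0]+Rt(PL[1],30)[0]@[y,0,-.05])-[270,130])*8).round() for y in(-.03,.03)])
E
```

```text
[ 0.574 -0.213  0.148] 0.0097 tool [-0.003  0.053 -0.025]
[ 0.568 -0.2    0.15 ] 0.0373 tool [ 0.011  0.051 -0.03 ]
[ 0.552 -0.216  0.132] 0.006 tool [-0.004  0.027 -0.023]
[array([344., 334.]), array([215., 346.])]
```

Call:
play_rows(
  rows=[
    {"x":0,"y":0,"z":0,"ax":0,"ay":0,"az":0,"hand":-0.4},
    {"x":0,"y":0,"z":0,"ax":0,"ay":0,"az":0,"hand":-0.8},
    {"x":0,"y":0,"z":0,"ax":0,"ay":0,"az":0,"hand":-0.8},
    {"x":0,"y":0,"z":0,"ax":0,"ay":0,"az":0,"hand":-0.8},
    {"x":0,"y":0,"z":0,"ax":0,"ay":0,"az":0,"hand":-0.8},
  ],
  squeeze=20,
)

```text
t: 5.45
tcp_pos: [0.5402, -0.2123, 0.098]
tool_rot: [1.844, 2.023, 0.542]
wrist_force: [-8.8, -2.0, 3.0]
finger_gap: 0.0123
gripper_force: 7.1
```

```bash
python3 - <<'E'
from h import *
s=cams.snapshot("scene");t=cams.snapshot("top")
a=cv2.resize(s["frame"][130:230,150:230],(480,600),interpolation=cv2.INTER_CUBIC)
b=cv2.resize(t["frame"][145:195,283:323],(320,400),interpolation=cv2.INTER_CUBIC)
im=np.zeros((600,800,3),np.uint8);im[:,:480]=a;im[:400,480:]=b
cv2.imwrite("pics/g5.png",im[...,::-1])
E
```

```text
(no output)
```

View pics/g5.png

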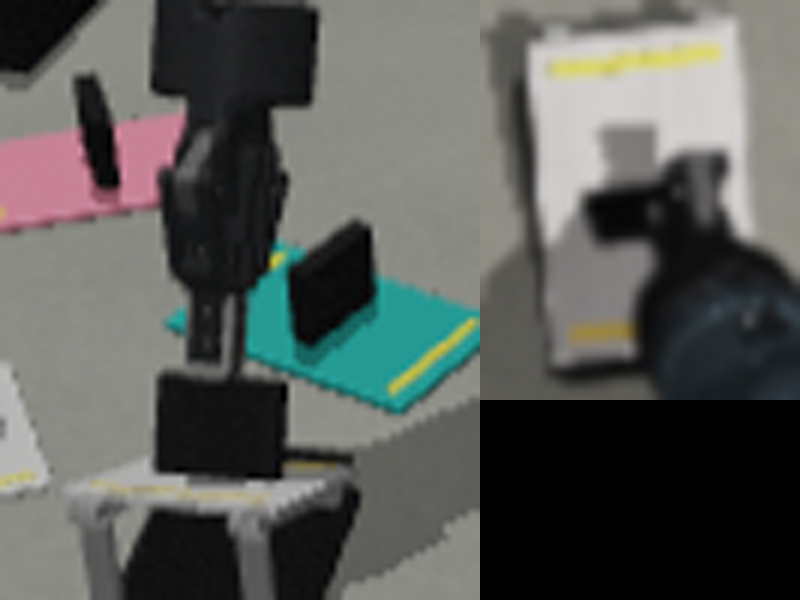

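```bash
python3 - <<'E'
from h import *
s=cams.snapshot("scene");t=cams.snapshot("top");st=robot.state();R=Ro.from_rotvec(st["tool_rot"]).as_matrix();p=np.array(st["tcp_pos"])
def tri(a,b):
    o1,d1=ray(s,*a);o2,d2=ray(t,*b)
    k=np.linalg.lstsq(np.c_[d1,-d2],o2-o1,rcond=None)[0];A=o1+d1*k[0];B=o2+d2*k[1];return (A+B)/2,np.linalg.norm(A-B)
for a in((183.5,190.),(186,190.5)):
  for b in((309,164),(310.5,164.),(313,164)):
    X,e=tri(a,b);print(X.round(3),e.round(4),"tool",(R.T@(X-p)).round(3))
for z in(.025,-.01):
  for y in (.0,.02):print(z,y,proj(s,p+R@[0,y,z]).round(1),proj(t,p+R@[0,y,z]).round(1))
print(st["wrist_force"],st["gripper_force"],st["finger_gap"],np.round(st["joint_positions"],3))
E
```

```text
[ 0.561 -0.214  0.128] 0.0139 tool [-0.003  0.032 -0.015]
[ 0.56  -0.217  0.127] 0.019 tool [-0.006  0.031 -0.015]
[ 0.559 -0.222  0.126] 0.0275 tool [-0.011  0.029 -0.015]
[ 0.56  -0.211  0.126] 0.0208 tool [-0.     0.031 -0.014]
[ 0.559 -0.214  0.126] 0.0259 tool [-0.003  0.03  -0.014]
[ 0.558 -0.219  0.125] 0.0344 tool [-0.008  0.028 -0.014]
0.025 0.0 [184.7 203.2] [305.  169.8]
0.025 0.02 [182.5 203.9] [304.8 164.7]
-0.01 0.0 [185.5 190.8] [306.4 172.7]
-0.01 0.02 [183.3 191.3] [306.2 167.5]
[-3.93452768  0.06450284  6.52153156] 3.1403281004168093 0.00832660874887771 [ 0.897  0.28  -0.483  2.196 -0.521  0.277  1.025]
```

Call:
play_rows(
  rows=[
    {"x":0,"y":0,"z":-0.1,"ax":0,"ay":0,"az":0,"hand":1},
    {"x":0,"y":0,"z":0,"ax":0,"ay":0,"az":0,"hand":1},
    {"x":0,"y":0,"z":0,"ax":0,"ay":0,"az":0,"hand":1},
    {"x":0,"y":0,"z":0,"ax":0,"ay":0,"az":0,"hand":1},
    {"x":0,"y":0,"z":0,"ax":0,"ay":0,"az":0,"hand":1},
    {"x":0,"y":0,"z":0.15,"ax":0,"ay":0,"az":0,"hand":1},
    {"x":0,"y":0,"z":0.15,"ax":0,"ay":0,"az":0,"hand":1},
    {"x":0,"y":0,"z":0,"ax":0,"ay":0,"az":0,"hand":1},
  ],
)

```text
t: 6.45
tcp_pos: [0.5451, -0.2111, 0.088]
tool_rot: [1.845, 2.025, 0.543]
wrist_force: [0.6, -0.6, -0.0]
finger_gap: 0.0857
gripper_force: 0.0
```

Call:
play_rows(
  rows=[
    {"x":0,"y":0,"z":0.1,"ax":0,"ay":0,"az":0,"hand":1},
    {"x":0,"y":0,"z":0.1,"ax":0,"ay":0,"az":0,"hand":1},
    {"x":0,"y":0,"z":0.1,"ax":0,"ay":0,"az":0,"hand":1},
    {"x":0,"y":0,"z":0,"ax":0,"ay":0,"az":0,"hand":1},
  ],
)

```text
t: 6.85
tcp_pos: [0.5527, -0.2108, 0.0756]
tool_rot: [1.845, 2.024, 0.543]
wrist_force: [-0.1, -0.0, -0.3]
finger_gap: 0.0852
gripper_force: 0.0
```

```bash
python3 - <<'E'
from h import *
s=cams.snapshot("scene");t=cams.snapshot("top")
a=cv2.resize(s["frame"][130:230,150:230],(480,600),interpolation=cv2.INTER_CUBIC)
b=cv2.resize(t["frame"][145:195,283:323],(320,400),interpolation=cv2.INTER_CUBIC)
im=np.zeros((600,800,3),np.uint8);im[:,:480]=a;im[:400,480:]=b
cv2.imwrite("pics/g6.png",im[...,::-1])
plan(PL[0]+Rt(PL[1],30)[1]*.0425,Rt(PL[1],30)[0])
E
```

```text
turn u [ 0.01  0.06 -0.09] shift u before turn [ 0.09  0.01 -0.48] after [ 0.09  0.01 -0.48]
```

View pics/g6.png

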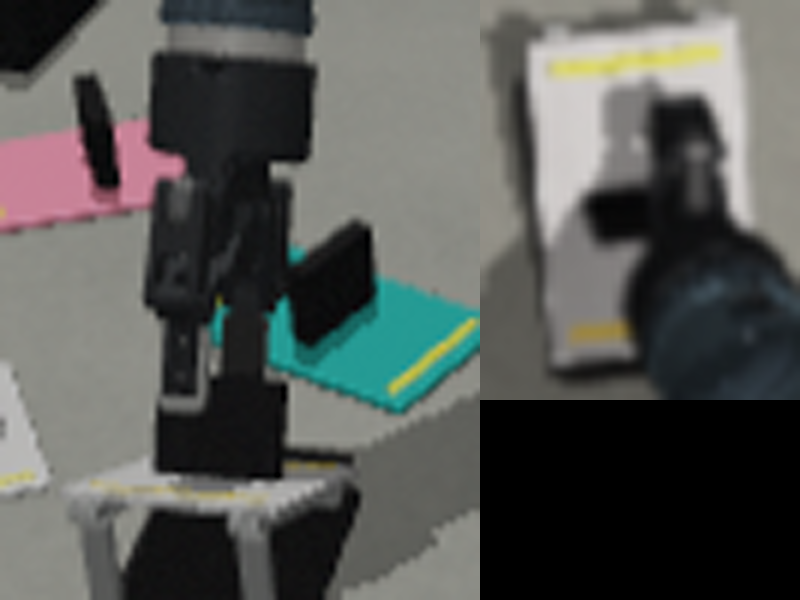

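Call:
play_rows(
  rows=[
    {"x":0.04,"y":0,"z":0.06,"ax":0,"ay":0,"az":0,"hand":1},
    {"x":0.04,"y":0,"z":0.06,"ax":0,"ay":0,"az":0,"hand":1},
    {"x":0,"y":0,"z":0,"ax":0,"ay":0,"az":0,"hand":0},
    {"x":0,"y":0,"z":0,"ax":0,"ay":0,"az":0,"hand":-0.5},
    {"x":0,"y":0,"z":0,"ax":0,"ay":0,"az":0,"hand":-1},
    {"x":0,"y":0,"z":0,"ax":0,"ay":0,"az":0,"hand":-1},
    {"x":0,"y":0,"z":0,"ax":0,"ay":0,"az":0,"hand":-1},
    {"x":0,"y":0,"z":0,"ax":0,"ay":0,"az":0,"hand":-1},
  ],
  squeeze=80,
)

```text
t: 7.75
tcp_pos: [0.5553, -0.2073, 0.0715]
tool_rot: [1.844, 2.022, 0.542]
wrist_force: [-1.6, -0.8, 2.7]
finger_gap: 0.0128
gripper_force: 78.9
```

Call:
play_rows(
  rows=[
    {"x":0,"y":0.06,"z":-0.1,"ax":0,"ay":0,"az":0,"hand":-1},
    {"x":0,"y":0.06,"z":-0.1,"ax":0,"ay":0,"az":0,"hand":-1},
    {"x":0,"y":0.15,"z":-0.25,"ax":0,"ay":0,"az":0,"hand":-1},
    {"x":0,"y":0.25,"z":-0.44,"ax":0,"ay":0,"az":0,"hand":-1},
    {"x":0,"y":0.25,"z":-0.44,"ax":0,"ay":0,"az":0,"hand":-1},
    {"x":0,"y":0.25,"z":-0.44,"ax":0,"ay":0,"az":0,"hand":-1},
    {"x":0,"y":0.25,"z":-0.44,"ax":0,"ay":0,"az":0,"hand":-1},
    {"x":0,"y":0,"z":0,"ax":0,"ay":0,"az":0,"hand":-1},
  ],
)

```text
t: 8.55
tcp_pos: [0.5578, -0.2082, 0.2036]
tool_rot: [1.836, 2.017, 0.542]
wrist_force: [0.9, 0.3, -1.0]
finger_gap: 0.0128
gripper_force: 78.1
```

```bash
python3 - <<'E'
from h import *
st=robot.state();R=Ro.from_rotvec(st["tool_rot"]).as_matrix();p=np.array(st["tcp_pos"])
# nominal grasp if TCP n=.0425 and if n=.0132
s=cams.snapshot("scene");t=cams.snapshot("top");im=[]
for S,(l,tp,w,h),f in((s,(130,90,100,130),4),(t,(275,125,65,85),6)):
    a=cv2.resize(S["frame"][tp:tp+h,l:l+w],None,fx=f,fy=f,interpolation=cv2.INTER_CUBIC)
    for n,col in((.0425,(255,0,0)),(.0132,(0,255,0))):
        P=np.array([proj(S,p+R@[sy*.05,sx*.08,n-.0025]) for sx,sy in((1,1),(1,-1),(-1,-1),(-1,1))])
        cv2.polylines(a,[((P-[l,tp]+.5)*f-.5).round().astype(int)],True,col,1)
    im.append(a)
H=max(i.shape[0] for i in im);im=[np.pad(i,((0,H-i.shape[0]),(0,0),(0,0))) for i in im]
o=np.hstack(im);print(o.shape,st["finger_gap"],st["wrist_force"]);cv2.imwrite("pics/l1.png",o[...,::-1])
E
```

```text
(520, 790, 3) 0.012824982792312749 [ 0.90073759  0.29748526 -0.95745254]
```

View pics/l1.png

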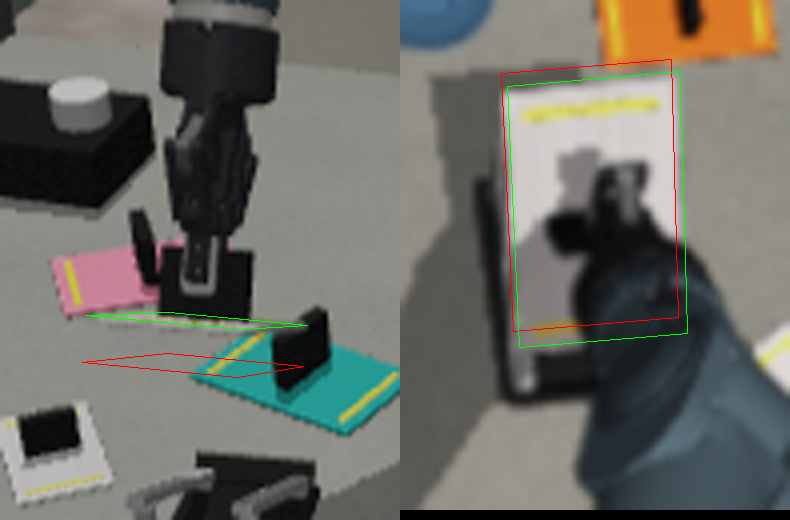

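```bash
cat >> h.py <<'E'
BX,BY,BW=.5402,.1906,.16
DZ,DX=.0132,.001
def W(x,z,tilt,y=0):
    R,n=Rt(BW,tilt)
    c=np.array([BX+x*np.cos(BW)-y*np.sin(BW),BY+x*np.sin(BW)+y*np.cos(BW),z])
    return c+n*DZ-R[:,0]*DX,R
def where():
    "slab centre in the bay frame, tilt, yaw"
    st=robot.state();R=Ro.from_rotvec(st["tool_rot"]).as_matrix()
    c=np.array(st["tcp_pos"])+R@[DX,0,DZ]-[BX,BY,0];C,S=np.cos(BW),np.sin(BW);n=-R[:,2]
    print("t",st["t"],"bay xyz mm",np.round(1e3*np.array([C*c[0]+S*c[1],-S*c[0]+C*c[1],c[2]]),1),"tilt",np.degrees(np.arcsin(R[2,1])).round(2),"roll",np.degrees(R[2,0]).round(2),"yaw",np.arctan2(R[1,1],R[0,1]).round(3),"F",np.round(st["wrist_force"],1))
E
python3 - <<'E'
from h import *
where();rows(*W(.060,.20,24),16,-1)
E
```

```text
t 8.65 bay xyz mm [ -42.3 -394.   187.1] tilt 30.02 roll -0.06 yaw 0.093 F [-0.7  0.4 -2.5]
[{"x": 0.5, "y": 0.09, "z": 0.03, "ax": 0.09, "ay": 0.03, "az": -0.05, "hand": -1}, {"x": 0.5, "y": 0.09, "z": 0.03, "ax": 0.09, "ay": 0.03, "az": -0.05, "hand": -1}, {"x": 0.5, "y": 0.1, "z": 0.03, "ax": 0.09, "ay": 0.03, "az": -0.05, "hand": -1}, {"x": 0.5, "y": 0.1, "z": 0.03, "ax": 0.09, "ay": 0.03, "az": -0.05, "hand": -1}, {"x": 0.5, "y": 0.1, "z": 0.03, "ax": 0.09, "ay": 0.03, "az": -0.05, "hand": -1}, {"x": 0.5, "y": 0.1, "z": 0.03, "ax": 0.09, "ay": 0.03, "az": -0.05, "hand": -1}, {"x": 0.5, "y": 0.1, "z": 0.04, "ax": 0.09, "ay": 0.03, "az": -0.05, "hand": -1}, {"x": 0.5, "y": 0.11, "z": 0.04, "ax": 0.09, "ay": 0.03, "az": -0.05, "hand": -1}]
[{"x": 0.5, "y": 0.11, "z": 0.04, "ax": 0.09, "ay": 0.03, "az": -0.05, "hand": -1}, {"x": 0.5, "y": 0.11, "z": 0.04, "ax": 0.09, "ay": 0.03, "az": -0.05, "hand": -1}, {"x": 0.49, "y": 0.11, "z": 0.04, "ax": 0.09, "ay": 0.03, "az": -0.05, "hand": -1}, {"x": 0.49, "y": 0.11, "z": 0.04, "ax": 0.09, "ay": 0.03, "az": -0.05, "hand": -1}, {"x": 0.49, "y": 0.12, "z": 0.04, "ax": 0.09, "ay": 0.03, "az": -0.05, "hand": -1}, {"x": 0.49, "y": 0.12, "z": 0.04, "ax": 0.09, "ay": 0.03, "az": -0.05, "hand": -1}, {"x": 0.49, "y": 0.12, "z": 0.04, "ax": 0.09, "ay": 0.03, "az": -0.05, "hand": -1}, {"x": 0.49, "y": 0.12, "z": 0.04, "ax": 0.09, "ay": 0.03, "az": -0.05, "hand": -1}]
max 1
```

Call:
play_rows(
  rows=[
    {"x":0.5,"y":0.1,"z":0.03,"ax":0.09,"ay":0.03,"az":-0.05,"hand":-1},
    {"x":0.5,"y":0.1,"z":0.03,"ax":0.09,"ay":0.03,"az":-0.05,"hand":-1},
    {"x":0.5,"y":0.1,"z":0.03,"ax":0.09,"ay":0.03,"az":-0.05,"hand":-1},
    {"x":0.5,"y":0.1,"z":0.03,"ax":0.09,"ay":0.03,"az":-0.05,"hand":-1},
    {"x":0.5,"y":0.1,"z":0.03,"ax":0.09,"ay":0.03,"az":-0.05,"hand":-1},
    {"x":0.5,"y":0.1,"z":0.03,"ax":0.09,"ay":0.03,"az":-0.05,"hand":-1},
    {"x":0.5,"y":0.1,"z":0.04,"ax":0.09,"ay":0.03,"az":-0.05,"hand":-1},
    {"x":0.5,"y":0.1,"z":0.04,"ax":0.09,"ay":0.03,"az":-0.05,"hand":-1},
  ],
)

```text
t: 9.45
tcp_pos: [0.5726, -0.0024, 0.2032]
tool_rot: [1.847, 2.092, 0.501]
wrist_force: [0.4, -0.7, -2.2]
finger_gap: 0.0128
gripper_force: 78.0
```

Call:
play_rows(
  rows=[
    {"x":0.5,"y":0.11,"z":0.04,"ax":0.09,"ay":0.03,"az":-0.05,"hand":-1},
    {"x":0.5,"y":0.11,"z":0.04,"ax":0.09,"ay":0.03,"az":-0.05,"hand":-1},
    {"x":0.49,"y":0.11,"z":0.04,"ax":0.09,"ay":0.03,"az":-0.05,"hand":-1},
    {"x":0.49,"y":0.11,"z":0.04,"ax":0.09,"ay":0.03,"az":-0.05,"hand":-1},
    {"x":0.49,"y":0.12,"z":0.04,"ax":0.09,"ay":0.03,"az":-0.05,"hand":-1},
    {"x":0.49,"y":0.12,"z":0.04,"ax":0.09,"ay":0.03,"az":-0.05,"hand":-1},
    {"x":0.49,"y":0.12,"z":0.04,"ax":0.09,"ay":0.03,"az":-0.05,"hand":-1},
    {"x":0.49,"y":0.12,"z":0.04,"ax":0.09,"ay":0.03,"az":-0.05,"hand":-1},
  ],
)

```text
t: 10.25
tcp_pos: [0.5934, 0.1985, 0.209]
tool_rot: [1.843, 2.157, 0.461]
wrist_force: [0.8, -0.5, -2.4]
finger_gap: 0.013
gripper_force: 78.0
```

Call:
play_rows(
  rows=[
    {"x":0,"y":0,"z":0,"ax":0,"ay":0,"az":0,"hand":-1},
    {"x":0,"y":0,"z":0,"ax":0,"ay":0,"az":0,"hand":-1},
  ],
)

```text
t: 10.45
tcp_pos: [0.5936, 0.1985, 0.2097]
tool_rot: [1.841, 2.158, 0.462]
wrist_force: [-0.6, -0.7, -1.8]
finger_gap: 0.0127
gripper_force: 78.0
```

```bash
cat > chk.py <<'E'
# compare the plate's visible edges with the prediction: stripe (yellow) pixels in each camera
from h import *
where()
st=robot.state();R=Ro.from_rotvec(st["tool_rot"]).as_matrix();p=np.array(st["tcp_pos"])
for c in("scene","top"):
    S=cams.snapshot(c);hsv=cv2.cvtColor(S["frame"],cv2.COLOR_RGB2HSV)
    Q=np.array([proj(S,p+R@[DX+sy*.05,sx*.08,DZ-.0025]) for sx,sy in((1,1),(1,-1),(-1,-1),(-1,1))])
    print(c,"pred corners",Q.round(1).tolist())
    l,t=np.floor(Q.min(0)-9).astype(int);r,b=np.ceil(Q.max(0)+9).astype(int)
    m=cv2.inRange(hsv,(20,70,90),(38,255,255))[t:b,l:r]
    n,lab,sta,cen=cv2.connectedComponentsWithStats(m)
    for k in range(1,n):
        if sta[k,4]>6:print(" yellow",sta[k].tolist()[:2]+np.array([l,t]).tolist(),"size",sta[k,2:5].tolist(),"ctr",(cen[k]+[l,t]).round(1).tolist())
    for sx in(1,-1):print(" stripe line pred",[proj(S,p+R@[DX+y,sx*.068,DZ-.0025]).round(1).tolist() for y in(.04,0,-.04)])
    for r0 in finder.cut_out(c,"plate")[:3]:
        ys,xs=np.nonzero(r0["mask"]);print(" plate",round(r0["p"],2),np.round(r0["box"]).tolist())
E
python3 chk.py
```

```text
t 10.45 bay xyz mm [ 59.3   0.4 197.6] tilt 23.98 roll 0.23 yaw 0.157 F [-0.6 -0.7 -1.8]
scene pred corners [[358.3, 205.7], [312.8, 203.3], [311.5, 190.6], [351.0, 192.6]]
 yellow [16, 21, 302, 181] size [10, 1, 10] ctr [322.5, 202.0]
 yellow [33, 22, 302, 181] size [18, 1, 18] ctr [343.5, 203.0]
 stripe line pred [[353.1, 204.3], [335.1, 203.4], [317.2, 202.4]]
 stripe line pred [[347.4, 193.3], [331.5, 192.5], [315.6, 191.7]]
 plate 0.92 [143.0, 141.0, 190.0, 173.0]
 plate 0.84 [313.0, 176.0, 357.0, 208.0]
 plate 0.72 [180.0, 165.0, 235.0, 199.0]
top pred corners [[173.4, 128.7], [201.9, 124.5], [209.2, 169.1], [181.4, 173.3]]
 yellow [14, 14, 164, 115] size [23, 5, 38] ctr [189.2, 130.8]
 stripe line pred [[176.8, 131.7], [188.2, 130.0], [199.6, 128.3]]
 stripe line pred [[183.6, 169.6], [194.8, 167.9], [205.9, 166.3]]
 plate 0.95 [338.0, 242.0, 384.0, 286.0]
 plate 0.93 [332.0, 173.0, 365.0, 209.0]
 plate 0.91 [177.0, 128.0, 210.0, 171.0]
```

```bash
python3 - <<'E'
from h import *
rows(*W(.061,.1135,24,.0015),5,-1)
E
```

```text
[{"x": 0.01, "y": -0.14, "z": 0.31, "ax": 0.01, "ay": -0.0, "az": -0.02, "hand": -1}, {"x": 0.01, "y": -0.14, "z": 0.31, "ax": 0.01, "ay": -0.0, "az": -0.02, "hand": -1}, {"x": 0.01, "y": -0.14, "z": 0.31, "ax": 0.01, "ay": -0.0, "az": -0.02, "hand": -1}, {"x": 0.02, "y": -0.14, "z": 0.31, "ax": 0.01, "ay": -0.0, "az": -0.02, "hand": -1}, {"x": 0.02, "y": -0.14, "z": 0.31, "ax": 0.01, "ay": -0.0, "az": -0.02, "hand": -1}]
max 1
```

Call:
play_rows(
  rows=[
    {"x":0.01,"y":-0.14,"z":0.31,"ax":0.01,"ay":0,"az":-0.02,"hand":-1},
    {"x":0.01,"y":-0.14,"z":0.31,"ax":0.01,"ay":0,"az":-0.02,"hand":-1},
    {"x":0.01,"y":-0.14,"z":0.31,"ax":0.01,"ay":0,"az":-0.02,"hand":-1},
    {"x":0.02,"y":-0.14,"z":0.31,"ax":0.01,"ay":0,"az":-0.02,"hand":-1},
    {"x":0.02,"y":-0.14,"z":0.31,"ax":0.01,"ay":0,"az":-0.02,"hand":-1},
    {"x":0,"y":0,"z":0,"ax":0,"ay":0,"az":0,"hand":-1},
    {"x":0,"y":0,"z":0,"ax":0,"ay":0,"az":0,"hand":-1},
  ],
)

```text
t: 11.35
tcp_pos: [0.5948, 0.2008, 0.1273]
tool_rot: [1.835, 2.16, 0.461]
wrist_force: [0.6, -0.6, -1.6]
finger_gap: 0.0128
gripper_force: 78.0
```

```bash
python3 chk.py; python3 - <<'E'
from h import *
rows(*W(-.021,.077,24,.0015),8,-1)
E
```

```text
t 11.35 bay xyz mm [ 60.9   2.4 115.3] tilt 24.04 roll 0.04 yaw 0.162 F [ 0.6 -0.6 -1.6]
scene pred corners [[355.0, 234.9], [311.6, 232.3], [310.2, 216.5], [348.1, 218.6]]
 yellow [16, 24, 301, 207] size [33, 2, 36] ctr [333.1, 231.4]
 stripe line pred [[350.1, 233.2], [332.9, 232.2], [315.7, 231.2]]
 stripe line pred [[344.8, 219.5], [329.4, 218.6], [314.1, 217.8]]
 plate 0.92 [141.0, 141.0, 190.0, 173.0]
 plate 0.77 [178.0, 168.0, 233.0, 200.0]
 plate 0.64 [312.0, 206.0, 355.0, 236.0]
top pred corners [[176.5, 135.2], [203.6, 131.1], [210.7, 173.5], [184.2, 177.5]]
 yellow [13, 13, 167, 122] size [21, 5, 35] ctr [190.1, 137.0]
 stripe line pred [[179.8, 138.0], [190.6, 136.4], [201.4, 134.8]]
 stripe line pred [[186.3, 174.0], [196.9, 172.4], [207.6, 170.8]]
 plate 0.74 [176.0, 135.0, 210.0, 171.0]
 plate 0.69 [286.0, 212.0, 330.0, 247.0]
 plate 0.69 [340.0, 243.0, 381.0, 285.0]
[{"x": -0.0, "y": -0.23, "z": 0.01, "ax": 0.01, "ay": -0.0, "az": 0.0, "hand": -1}, {"x": -0.0, "y": -0.23, "z": 0.01, "ax": 0.01, "ay": -0.0, "az": 0.0, "hand": -1}, {"x": -0.0, "y": -0.23, "z": 0.01, "ax": 0.01, "ay": -0.0, "az": 0.0, "hand": -1}, {"x": -0.0, "y": -0.23, "z": 0.01, "ax": 0.01, "ay": -0.0, "az": 0.0, "hand": -1}, {"x": -0.0, "y": -0.23, "z": 0.01, "ax": 0.01, "ay": -0.0, "az": 0.0, "hand": -1}, {"x": -0.0, "y": -0.23, "z": 0.01, "ax": 0.01, "ay": -0.0, "az": 0.0, "hand": -1}, {"x": -0.0, "y": -0.23, "z": 0.01, "ax": 0.01, "ay": -0.0, "az": 0.0, "hand": -1}, {"x": -0.0, "y": -0.23, "z": 0.01, "ax": 0.01, "ay": -0.0, "az": 0.0, "hand": -1}]
max 1
```

Call:
play_rows(
  rows=[
    {"x":0,"y":-0.23,"z":0.01,"ax":0,"ay":0,"az":0,"hand":-1},
    {"x":0,"y":-0.23,"z":0.01,"ax":0,"ay":0,"az":0,"hand":-1},
    {"x":0,"y":-0.23,"z":0.01,"ax":0,"ay":0,"az":0,"hand":-1},
    {"x":0,"y":-0.23,"z":0.02,"ax":0,"ay":0,"az":0,"hand":-1},
    {"x":0,"y":-0.23,"z":0.02,"ax":0,"ay":0,"az":0,"hand":-1},
    {"x":0,"y":0,"z":0,"ax":0,"ay":0,"az":0,"hand":-1},
  ],
)

```text
t: 12.15
tcp_pos: [0.5412, 0.1926, 0.0988]
tool_rot: [1.834, 2.164, 0.456]
wrist_force: [-0.3, -0.5, -2.7]
finger_gap: 0.0127
gripper_force: 78.1
```

Call:
play_rows(
  rows=[
    {"x":0,"y":-0.15,"z":0.02,"ax":0,"ay":0,"az":0,"hand":-1},
    {"x":0,"y":-0.15,"z":0.01,"ax":0,"ay":0,"az":0,"hand":-1},
    {"x":0,"y":-0.15,"z":0,"ax":0,"ay":0,"az":0,"hand":-1},
    {"x":0,"y":-0.15,"z":0,"ax":0,"ay":0,"az":0,"hand":-1},
    {"x":0,"y":0,"z":0,"ax":0,"ay":0,"az":0,"hand":-1},
  ],
)

```text
t: 12.65
tcp_pos: [0.5161, 0.1885, 0.0861]
tool_rot: [1.834, 2.163, 0.458]
wrist_force: [0.3, 0.2, -2.4]
finger_gap: 0.0126
gripper_force: 78.1
```

```bash
python3 chk.py; python3 - <<'E'
from h import *
# rotate flat about low end: successive way points from the present one
a=robot.state();p=np.array(a["tcp_pos"]);R=Ro.from_rotvec(a["tool_rot"]).as_matrix()
for th in(16,8,0):
    z=.044+.08*np.sin(np.radians(th));x=-.094+.08*np.cos(np.radians(th))
    g=W(x,z,th,.0015);rows(*g,3,-1,p,R);p,R=g
E
```

```text
t 12.65 bay xyz mm [-18.7   2.8  74.1] tilt 23.95 roll -0.01 yaw 0.164 F [ 0.3  0.2 -2.4]
scene pred corners [[351.1, 227.3], [310.9, 225.0], [309.7, 211.0], [345.0, 213.0]]
 yellow [16, 22, 300, 202] size [22, 1, 22] ctr [326.5, 224.0]
 yellow [22, 28, 300, 202] size [9, 4, 28] ctr [325.8, 231.7]
 stripe line pred [[346.6, 225.9], [330.6, 225.0], [314.8, 224.1]]
 stripe line pred [[341.8, 213.7], [327.5, 212.9], [313.3, 212.2]]
 plate 0.9 [144.0, 141.0, 188.0, 175.0]
 plate 0.71 [102.0, 246.0, 154.0, 278.0]
 plate 0.69 [313.0, 201.0, 350.0, 228.0]
top pred corners [[180.8, 158.9], [207.5, 154.8], [214.5, 196.0], [188.4, 200.1]]
 yellow [14, 14, 171, 145] size [21, 4, 31] ctr [194.9, 160.4]
 stripe line pred [[184.0, 161.7], [194.7, 160.0], [205.4, 158.4]]
 stripe line pred [[190.4, 196.6], [200.9, 195.0], [211.4, 193.4]]
 plate 0.97 [331.0, 173.0, 367.0, 210.0]
 plate 0.95 [181.0, 155.0, 212.0, 186.0]
 plate 0.92 [337.0, 243.0, 384.0, 286.0]
[{"x": -0.01, "y": -0.02, "z": 0.06, "ax": 0.68, "ay": -0.01, "az": 0.01, "hand": -1}, {"x": -0.01, "y": -0.02, "z": 0.06, "ax": 0.68, "ay": -0.01, "az": 0.01, "hand": -1}, {"x": -0.01, "y": -0.01, "z": 0.06, "ax": 0.68, "ay": -0.01, "az": 0.01, "hand": -1}]
max 1
[{"x": -0.0, "y": 0.01, "z": 0.08, "ax": 0.67, "ay": -0.0, "az": -0.0, "hand": -1}, {"x": -0.0, "y": 0.01, "z": 0.07, "ax": 0.67, "ay": -0.0, "az": -0.0, "hand": -1}, {"x": -0.0, "y": 0.01, "z": 0.07, "ax": 0.67, "ay": -0.0, "az": -0.0, "hand": -1}]
max 1
[{"x": 0.0, "y": 0.01, "z": 0.08, "ax": 0.67, "ay": -0.0, "az": 0.0, "hand": -1}, {"x": 0.0, "y": 0.01, "z": 0.07, "ax": 0.67, "ay": -0.0, "az": 0.0, "hand": -1}, {"x": 0.0, "y": 0.01, "z": 0.07, "ax": 0.67, "ay": -0.0, "az": 0.0, "hand": -1}]
max 1
```

Call:
play_rows(
  rows=[
    {"x":-0.01,"y":-0.02,"z":0.06,"ax":0.68,"ay":0,"az":0.01,"hand":-1},
    {"x":-0.01,"y":-0.02,"z":0.06,"ax":0.68,"ay":0,"az":0,"hand":-1},
    {"x":-0.01,"y":-0.01,"z":0.06,"ax":0.68,"ay":0,"az":0,"hand":-1},
    {"x":0,"y":0.01,"z":0.08,"ax":0.67,"ay":0,"az":0,"hand":-1},
    {"x":0,"y":0.01,"z":0.07,"ax":0.67,"ay":0,"az":0,"hand":-1},
    {"x":0,"y":0.01,"z":0.07,"ax":0.67,"ay":0,"az":0,"hand":-1},
    {"x":0,"y":0,"z":0,"ax":0,"ay":0,"az":0,"hand":-1},
  ],
)

```text
t: 13.55
tcp_pos: [0.5258, 0.1886, 0.068]
tool_rot: [1.976, 2.321, 0.165]
wrist_force: [-0.3, -0.2, -1.6]
finger_gap: 0.0132
gripper_force: 78.2
```

```bash
python3 chk.py; python3 - <<'E'
from h import *
rows(*W(-.014,.044,0,.0005),4,-1)
E
```

```text
t 13.55 bay xyz mm [-12.7   1.3  55. ] tilt 8.01 roll 0.16 yaw 0.16 F [-0.3 -0.2 -1.6]
scene pred corners [[348.9, 242.8], [309.2, 240.5], [309.3, 210.5], [344.7, 212.4]]
 yellow [13, 11, 300, 201] size [5, 2, 7] ctr [314.9, 212.7]
 stripe line pred [[344.6, 240.1], [328.8, 239.1], [313.1, 238.2]]
 stripe line pred [[341.4, 214.2], [327.1, 213.5], [312.9, 212.7]]
 plate 0.98 [310.0, 209.0, 347.0, 236.0]
 plate 0.95 [182.0, 169.0, 234.0, 200.0]
 plate 0.86 [128.0, 190.0, 159.0, 215.0]
top pred corners [[182.4, 158.0], [208.5, 154.1], [214.8, 195.7], [188.6, 199.7]]
 yellow [28, 14, 173, 145] size [6, 3, 12] ctr [203.2, 159.6]
 stripe line pred [[185.5, 160.8], [195.9, 159.2], [206.4, 157.6]]
 stripe line pred [[190.7, 196.2], [201.2, 194.6], [211.7, 193.0]]
 plate 0.88 [328.0, 175.0, 364.0, 210.0]
 plate 0.79 [308.0, 118.0, 338.0, 134.0]
 plate 0.64 [336.0, 240.0, 384.0, 283.0]
[{"x": -0.01, "y": 0.01, "z": 0.05, "ax": 0.49, "ay": -0.0, "az": 0.01, "hand": -1}, {"x": -0.01, "y": 0.01, "z": 0.05, "ax": 0.49, "ay": -0.0, "az": 0.01, "hand": -1}, {"x": -0.01, "y": 0.02, "z": 0.05, "ax": 0.49, "ay": -0.0, "az": 0.01, "hand": -1}, {"x": -0.01, "y": 0.02, "z": 0.05, "ax": 0.49, "ay": -0.0, "az": 0.01, "hand": -1}]
max 1
```

Call:
play_rows(
  rows=[
    {"x":-0.01,"y":0.02,"z":0.05,"ax":0.5,"ay":0,"az":0,"hand":-1},
    {"x":-0.01,"y":0.02,"z":0.05,"ax":0.5,"ay":0,"az":0,"hand":-1},
    {"x":-0.01,"y":0.02,"z":0.05,"ax":0.5,"ay":0,"az":0,"hand":-1},
    {"x":-0.01,"y":0.02,"z":0.05,"ax":0.5,"ay":0,"az":0,"hand":-1},
    {"x":0,"y":0,"z":0,"ax":0,"ay":0,"az":0,"hand":-1},
    {"x":0,"y":0,"z":0,"ax":0,"ay":0,"az":0,"hand":-1},
  ],
)

```text
t: 14.35
tcp_pos: [0.5278, 0.1873, 0.0579]
tool_rot: [-2.032, -2.394, 0.001]
wrist_force: [-0.8, -0.6, -2.7]
finger_gap: 0.0131
gripper_force: 78.2
```

```bash
python3 chk.py; python3 - <<'E'
from h import *
rows(*W(0,.044,0,.0005),3,-1)
E
```

```text
t 14.35 bay xyz mm [-12.8  -0.2  44.7] tilt -0.08 roll 0.05 yaw 0.163 F [-0.8 -0.6 -2.7]
scene pred corners [[347.5, 249.5], [308.2, 247.1], [308.7, 210.0], [344.1, 211.9]]
 yellow [13, 11, 299, 201] size [6, 2, 7] ctr [314.3, 212.9]
 stripe line pred [[343.3, 246.1], [327.6, 245.2], [312.1, 244.2]]
 stripe line pred [[340.7, 214.3], [326.4, 213.5], [312.2, 212.7]]
 plate 0.91 [130.0, 191.0, 159.0, 215.0]
 plate 0.83 [179.0, 169.0, 235.0, 199.0]
 plate 0.75 [107.0, 250.0, 157.0, 274.0]
top pred corners [[183.6, 159.1], [209.3, 155.1], [215.2, 195.7], [189.0, 199.8]]
 stripe line pred [[186.6, 161.7], [196.9, 160.1], [207.2, 158.5]]
 stripe line pred [[191.2, 196.3], [201.7, 194.7], [212.2, 193.0]]
 plate 0.96 [287.0, 212.0, 331.0, 252.0]
 plate 0.9 [308.0, 118.0, 337.0, 134.0]
 plate 0.65 [330.0, 177.0, 364.0, 210.0]
[{"x": 0.0, "y": 0.09, "z": 0.01, "ax": -0.01, "ay": -0.0, "az": 0.02, "hand": -1}, {"x": 0.0, "y": 0.09, "z": 0.01, "ax": -0.01, "ay": -0.0, "az": 0.02, "hand": -1}, {"x": 0.0, "y": 0.09, "z": 0.01, "ax": -0.01, "ay": -0.0, "az": 0.02, "hand": -1}]
max 1
```

Call:
play_rows(
  rows=[
    {"x":0,"y":0.09,"z":0.01,"ax":0,"ay":0,"az":0.01,"hand":-1},
    {"x":0,"y":0.09,"z":0.01,"ax":0,"ay":0,"az":0.01,"hand":-1},
    {"x":0,"y":0.09,"z":0.01,"ax":0,"ay":0,"az":0,"hand":-1},
    {"x":0,"y":0,"z":0,"ax":0,"ay":0,"az":0,"hand":-1},
    {"x":0,"y":0,"z":0.04,"ax":0,"ay":0,"az":0,"hand":-1},
    {"x":0,"y":0,"z":0,"ax":0,"ay":0,"az":0,"hand":-1},
  ],
)

```text
t: 15.15
tcp_pos: [0.541, 0.1894, 0.054]
tool_rot: [-2.033, -2.391, 0.003]
wrist_force: [-0.9, -0.7, -1.9]
finger_gap: 0.0126
gripper_force: 78.2
```

```bash
python3 chk.py | grep -v plate
```

```text
t 15.15 bay xyz mm [ 0.6 -0.3 40.8] tilt -0.18 roll 0.06 yaw 0.162 F [-0.9 -0.7 -1.9]
scene pred corners [[347.5, 254.2], [308.0, 251.7], [308.6, 213.9], [344.2, 215.9]]
 yellow [14, 12, 298, 204] size [6, 2, 7] ctr [314.6, 216.9]
 stripe line pred [[343.3, 250.8], [327.6, 249.8], [311.9, 248.8]]
 stripe line pred [[340.8, 218.3], [326.4, 217.5], [312.1, 216.7]]
top pred corners [[183.3, 156.0], [209.0, 152.1], [214.8, 192.5], [188.7, 196.5]]
 stripe line pred [[186.3, 158.6], [196.6, 157.0], [206.9, 155.5]]
 stripe line pred [[190.9, 193.0], [201.3, 191.4], [211.8, 189.8]]
```

Call:
play_rows(
  rows=[
    {"x":0,"y":0,"z":0.03,"ax":0,"ay":0,"az":0,"hand":-1},
    {"x":0,"y":0,"z":0,"ax":0,"ay":0,"az":0,"hand":-1},
    {"x":0,"y":0,"z":0,"ax":0,"ay":0,"az":0,"hand":-1},
  ],
)

```text
t: 15.65
tcp_pos: [0.5414, 0.1894, 0.0529]
tool_rot: [-2.034, -2.392, 0.002]
wrist_force: [-0.1, 1.3, -2.4]
finger_gap: 0.0131
gripper_force: 78.2
```

Call:
play_rows(
  rows=[
    {"x":0,"y":0,"z":0.03,"ax":0,"ay":0,"az":0,"hand":-1},
    {"x":0,"y":0,"z":0,"ax":0,"ay":0,"az":0,"hand":-1},
    {"x":0,"y":0,"z":0,"ax":0,"ay":0,"az":0,"hand":-1},
  ],
)

```text
t: 15.95
tcp_pos: [0.5416, 0.1897, 0.0521]
tool_rot: [-2.034, -2.392, 0.001]
wrist_force: [-2.5, 0.1, 4.3]
finger_gap: 0.013
gripper_force: 79.1
```

Call:
play_rows(
  rows=[
    {"x":0,"y":0,"z":0,"ax":0,"ay":0,"az":0,"hand":-0.6},
    {"x":0,"y":0,"z":0,"ax":0,"ay":0,"az":0,"hand":-0.3},
    {"x":0,"y":0,"z":0,"ax":0,"ay":0,"az":0,"hand":-0.2},
    {"x":0,"y":0,"z":0,"ax":0,"ay":0,"az":0,"hand":-0.2},
    {"x":0,"y":0,"z":0,"ax":0,"ay":0,"az":0,"hand":-0.2},
  ],
)

```text
t: 16.45
tcp_pos: [0.5415, 0.1895, 0.0514]
tool_rot: [-2.034, -2.392, 0.001]
wrist_force: [0.2, -0.7, -0.1]
finger_gap: 0.0341
gripper_force: 0.0
```

Call:
play_rows(
  rows=[
    {"x":0,"y":0,"z":-0.1,"ax":0,"ay":0,"az":0,"hand":-0.2},
    {"x":0,"y":0,"z":-0.2,"ax":0,"ay":0,"az":0,"hand":-0.2},
    {"x":0,"y":0,"z":-0.4,"ax":0,"ay":0,"az":0,"hand":-0.2},
    {"x":0,"y":0,"z":-0.5,"ax":0,"ay":0,"az":0,"hand":-0.2},
    {"x":0,"y":0,"z":-0.5,"ax":0,"ay":0,"az":0,"hand":-0.2},
    {"x":0,"y":0,"z":-0.5,"ax":0,"ay":0,"az":0,"hand":-0.2},
    {"x":0,"y":0,"z":-0.3,"ax":0,"ay":0,"az":0,"hand":-0.2},
  ],
)

```text
t: 17.15
tcp_pos: [0.543, 0.1902, 0.1797]
tool_rot: [2.035, 2.394, 0.004]
wrist_force: [0.1, 0.3, 1.4]
finger_gap: 0.0338
gripper_force: 0.0
```

```bash
cat > fin.py <<'E'
# seated check: dark fin and slab in the top and scene views against a plate seated dead centre
from h import *
R=Ro.from_euler("z",BW).as_matrix();c=np.array([BX,BY,.0385])
for cn in("top","scene"):
    S=cams.snapshot(cn);f=S["frame"].astype(int)
    Q=np.array([proj(S,c+R@[x,y,.0505]) for x in(.007,-.007) for y in(.03,-.03)])
    l,t=np.floor(Q.min(0)-7).astype(int);r,b=np.ceil(Q.max(0)+7).astype(int)
    m=(f[t:b,l:r].max(2)<60).astype(np.uint8);n,lab,sta,cen=cv2.connectedComponentsWithStats(m)
    k=1+sta[1:,4].argmax();ys,xs=np.nonzero(lab==k)
    print(cn,"pred fin top",Q.round(1).tolist(),"seen x",xs.min()+l,xs.max()+l,"y",ys.min()+t,ys.max()+t,"ctr",(cen[k]+[l,t]).round(1), sta[k,4])
    for nm in("plate_handle","plate"):
        for o in finder.cut_out(cn,nm)[:5]:
            L,T,Rr,B=o["box"]
            if abs((L+Rr)/2-Q[:,0].mean())<15 and abs((T+B)/2-Q[:,1].mean())<25:print(" ",nm,round(o["p"],2),np.round(o["box"]).tolist())
E
python3 fin.py;python3 - <<'E'
from h import *
st=robot.state();print(st["t"],np.round(st["tcp_pos"],4),np.round(st["wrist_force"],1))
E
```

```text
top pred fin top [[189.3, 171.1], [205.2, 168.7], [189.8, 174.8], [205.7, 172.4]] seen x 184 185 y 168 172 ctr [184.4 170. ] 8
  plate_handle 0.42 [187.0, 173.0, 198.0, 191.0]
scene pred fin top [[340.2, 221.7], [317.1, 220.3], [339.9, 218.4], [317.0, 217.1]] seen x 317 339 y 219 228 ctr [327.6 223.6] 220
  plate_handle 0.95 [309.0, 214.0, 346.0, 236.0]
17.45 [0.5407 0.1887 0.1749] [-0.3  0.6 -0.1]
```

```bash
python3 - <<'E'
from h import *
S=cams.snapshot("scene");T=cams.snapshot("top")
def cen(s,k,win):
    f=s["frame"].astype(int);l,t,r,b=win;o=[i for i in range(3) if i!=k]
    m=(f[...,k]-f[...,o].max(2)>45);z=np.zeros_like(m);z[t:b,l:r]=m[t:b,l:r];ys,xs=np.nonzero(z);return xs.mean(),ys.mean(),len(xs)
for n,k in(("red",0),("green",1),("blue",2)):
    a=cen(S,k,(236,212,270,262));b=cen(T,k,(240,145,262,200))
    o1,d1=ray(S,*a[:2]);o2,d2=ray(T,*b[:2]);q=np.linalg.lstsq(np.c_[d1,-d2],o2-o1,rcond=None)[0]
    print(n,a[2],b[2],((o1+d1*q[0]+o2+d2*q[1])/2).round(4),np.linalg.norm(o1+d1*q[0]-o2-d2*q[1]).round(4))
R,_=Rt(BW,0)
rows(np.array([.5305,-.012,.11]),Rt(.07,0)[0],8,-1)
E
```

```text
red 85 52 [ 0.6224 -0.006   0.0381] 0.0004
green 56 43 [ 0.5761 -0.009   0.0407] 0.0009
blue 53 45 [ 0.5304 -0.0124  0.0397] 0.0004
[{"x": -0.49, "y": -0.11, "z": 0.16, "ax": -0.01, "ay": -0.0, "az": 0.16, "hand": -1}, {"x": -0.49, "y": -0.1, "z": 0.16, "ax": -0.01, "ay": -0.0, "az": 0.16, "hand": -1}, {"x": -0.49, "y": -0.09, "z": 0.16, "ax": -0.01, "ay": -0.0, "az": 0.16, "hand": -1}, {"x": -0.49, "y": -0.09, "z": 0.16, "ax": -0.01, "ay": -0.0, "az": 0.16, "hand": -1}, {"x": -0.5, "y": -0.08, "z": 0.16, "ax": -0.01, "ay": -0.0, "az": 0.16, "hand": -1}, {"x": -0.5, "y": -0.08, "z": 0.16, "ax": -0.01, "ay": -0.0, "az": 0.16, "hand": -1}, {"x": -0.5, "y": -0.07, "z": 0.16, "ax": -0.01, "ay": -0.0, "az": 0.16, "hand": -1}, {"x": -0.5, "y": -0.07, "z": 0.16, "ax": -0.01, "ay": -0.0, "az": 0.16, "hand": -1}]
max 1
```

Call:
play_rows(
  rows=[
    {"x":-0.49,"y":-0.11,"z":0,"ax":0,"ay":0,"az":0.16,"hand":-1},
    {"x":-0.49,"y":-0.1,"z":0,"ax":0,"ay":0,"az":0.16,"hand":-1},
    {"x":-0.49,"y":-0.09,"z":0,"ax":0,"ay":0,"az":0.16,"hand":-1},
    {"x":-0.49,"y":-0.09,"z":0.1,"ax":0,"ay":0,"az":0.16,"hand":-1},
    {"x":-0.5,"y":-0.08,"z":0.3,"ax":0,"ay":0,"az":0.16,"hand":-1},
    {"x":-0.5,"y":-0.08,"z":0.3,"ax":0,"ay":0,"az":0.16,"hand":-1},
    {"x":-0.5,"y":-0.07,"z":0.3,"ax":0,"ay":0,"az":0.16,"hand":-1},
    {"x":-0.5,"y":-0.07,"z":0.3,"ax":0,"ay":0,"az":0.16,"hand":-1},
  ],
  squeeze=40,
)

```text
t: 18.35
tcp_pos: [0.5307, -0.0123, 0.1098]
tool_rot: [-2.138, -2.297, 0.003]
wrist_force: [0.6, -0.4, 0.7]
finger_gap: 0.0003
gripper_force: 0.0
```

```bash
python3 fin.py;python3 - <<'E'
from h import *
st=robot.state();print(st["t"],np.round(st["tcp_pos"],4),st["finger_gap"],np.round(st["wrist_force"],1))
plan(np.array([.5305,-.0123,.06]),Rt(.07,0)[0])
# is the bay's plate white between the lips: fraction of bright pixels inside the opening, top view
T=cams.snapshot("top");C,S_=np.cos(BW),np.sin(BW)
for x in(-.068,-.06,-.04,-.02,.02,.04,.06,.068):print(x,T["frame"][tuple(np.round(proj(T,[BX+C*x,BY+S_*x,.041])).astype(int)[::-1])].tolist())
# where red round tip is seen in scene
S=cams.snapshot("scene");R=Ro.from_rotvec(st["tool_rot"]).as_matrix();p=np.array(st["tcp_pos"])
for d in(.025,0,-.005,-.02):print(d,proj(S,p+R@[0,0,d]).round(1))
f=S["frame"].astype(int);u=int(round(proj(S,p)[0]));print([(v,int(f[v,u-2:u+3].max(1).min())) for v in range(170,225,2)])
E
```

```text
top pred fin top [[189.3, 171.1], [205.2, 168.7], [189.8, 174.8], [205.7, 172.4]] seen x 191 205 y 170 176 ctr [198.2 172.9] 68
  plate_handle 0.75 [185.0, 154.0, 215.0, 189.0]
  plate 0.85 [185.0, 154.0, 217.0, 191.0]
scene pred fin top [[340.2, 221.7], [317.1, 220.3], [339.9, 218.4], [317.0, 217.1]] seen x 317 339 y 219 228 ctr [327.6 223.6] 221
  plate_handle 0.91 [310.0, 216.0, 344.0, 234.0]
  plate 0.83 [311.0, 216.0, 348.0, 234.0]
18.65 [ 0.5318 -0.0097  0.1115] 0.00041835181738562405 [-0.4  0.7  0.6]
turn u [-0.02 -0.03  0.06] shift u before turn [-0.05 -0.03  1.03] after [-0.05 -0.03  1.03]
-0.068 [224, 226, 219]
-0.06 [208, 208, 201]
-0.04 [224, 225, 223]
-0.02 [224, 222, 220]
0.02 [185, 181, 180]
0.04 [221, 218, 217]
0.06 [223, 221, 183]
0.068 [223, 222, 164]
0.025 [255.9 206.9]
0 [255.8 199.4]
-0.005 [255.8 197.9]
-0.02 [255.8 193.4]
[(170, 20), (172, 20), (174, 19), (176, 19), (178, 23), (180, 22), (182, 22), (184, 20), (186, 18), (188, 19), (190, 21), (192, 23), (194, 21), (196, 20), (198, 64), (200, 95), (202, 94), (204, 95), (206, 94), (208, 93), (210, 94), (212, 93), (214, 95), (216, 94), (218, 117), (220, 119), (222, 99), (224, 67)]
```

Call:
play_rows(
  rows=[
    {"x":0,"y":0,"z":0.3,"ax":0,"ay":0,"az":0,"hand":-1},
    {"x":0,"y":0,"z":0.3,"ax":0,"ay":0,"az":0,"hand":-1},
    {"x":0,"y":0,"z":0.3,"ax":0,"ay":0,"az":0,"hand":-1},
    {"x":0,"y":0,"z":0.3,"ax":0,"ay":0,"az":0,"hand":-1},
    {"x":0,"y":0,"z":0.15,"ax":0,"ay":0,"az":0,"hand":-1},
    {"x":0,"y":0,"z":0.04,"ax":0,"ay":0,"az":0,"hand":-1},
    {"x":0,"y":0,"z":0,"ax":0,"ay":0,"az":0,"hand":-1},
  ],
)

```text
t: 19.45
tcp_pos: [0.5311, -0.0112, 0.0413]
tool_rot: [-2.138, -2.298, 0.002]
wrist_force: [-0.4, -0.5, -0.6]
finger_gap: 0.0003
gripper_force: 0.0
```

Call:
play_rows(
  rows=[
    {"x":0,"y":0,"z":0.04,"ax":0,"ay":0,"az":0,"hand":-1},
    {"x":0,"y":0,"z":0.04,"ax":0,"ay":0,"az":0,"hand":-1},
    {"x":0,"y":0,"z":0,"ax":0,"ay":0,"az":0,"hand":-1},
  ],
)

```text
t: 19.75
tcp_pos: [0.5315, -0.0114, 0.038]
tool_rot: [-2.139, -2.299, 0.001]
wrist_force: [0.5, 0.7, -1.0]
finger_gap: -0.0002
gripper_force: 0.0
```

Call:
play_rows(
  rows=[
    {"x":0,"y":0,"z":0.04,"ax":0,"ay":0,"az":0,"hand":-1},
    {"x":0,"y":0,"z":0.04,"ax":0,"ay":0,"az":0,"hand":-1},
    {"x":0,"y":0,"z":0,"ax":0,"ay":0,"az":0,"hand":-1},
  ],
)

```text
t: 20.05
tcp_pos: [0.5318, -0.0114, 0.0341]
tool_rot: [-2.139, -2.299, 0.001]
wrist_force: [-0.3, 0.4, 3.4]
finger_gap: -0.0001
gripper_force: 1.4
```

Contact at about 0.036 (3.4 N); pressing on until it bottoms.

Call:
play_rows(
  rows=[
    {"x":0,"y":0,"z":0.04,"ax":0,"ay":0,"az":0,"hand":-1},
    {"x":0,"y":0,"z":0.04,"ax":0,"ay":0,"az":0,"hand":-1},
    {"x":0,"y":0,"z":0,"ax":0,"ay":0,"az":0,"hand":-1},
  ],
)

```text
t: 20.35
tcp_pos: [0.5319, -0.0114, 0.0312]
tool_rot: [-2.139, -2.299, 0.002]
wrist_force: [-3.0, -1.1, 11.8]
finger_gap: 0.0003
gripper_force: 6.0
```

Call:
play_rows(
  rows=[
    {"x":0,"y":0,"z":0.04,"ax":0,"ay":0,"az":0,"hand":-1},
    {"x":0,"y":0,"z":0,"ax":0,"ay":0,"az":0,"hand":-1},
  ],
)

```text
t: 20.55
tcp_pos: [0.532, -0.0113, 0.031]
tool_rot: [-2.139, -2.299, 0.005]
wrist_force: [-7.4, -0.7, 23.1]
finger_gap: 0.0
gripper_force: 11.9
```

Call:
play_rows(
  rows=[
    {"x":0,"y":0,"z":-0.2,"ax":0,"ay":0,"az":0,"hand":-1},
    {"x":0,"y":0,"z":-0.3,"ax":0,"ay":0,"az":0,"hand":-1},
    {"x":0,"y":0,"z":-0.1,"ax":0,"ay":0,"az":0,"hand":-1},
    {"x":0,"y":0.3,"z":0,"ax":0,"ay":0,"az":0,"hand":-1},
    {"x":0,"y":0.3,"z":0,"ax":0,"ay":0,"az":0,"hand":-1},
    {"x":-0.02,"y":0.28,"z":0,"ax":0,"ay":0,"az":0,"hand":-1},
    {"x":0,"y":0,"z":0,"ax":0,"ay":0,"az":0,"hand":-1},
  ],
)

```text
t: 21.25
tcp_pos: [0.5771, -0.0091, 0.0578]
tool_rot: [-2.14, -2.298, -0.002]
wrist_force: [-0.1, 0.4, -0.6]
finger_gap: -0.0002
gripper_force: 0.0
```

```bash
python3 - <<'E'
from h import *
plan(np.array([.5762,-.009,.0385]),Rt(.07,0)[0])
T=cams.snapshot("scene")
f=T["frame"].astype(int);m=(f[...,2]-f[...,:2].max(2)>45)[212:262,236:270];ys,xs=np.nonzero(m);print("blue in scene",len(xs),xs.mean()+236,ys.mean()+212)
E
```

```text
turn u [-0.   -0.02  0.02] shift u before turn [ 0.   -0.02  0.39] after [ 0.   -0.02  0.39]
blue in scene 17 257.6470588235294 220.35294117647058
```

Positioned over green. Descend and press the same way.

Call:
play_rows(
  rows=[
    {"x":0,"y":-0.02,"z":0.2,"ax":0,"ay":0,"az":0,"hand":-1},
    {"x":0,"y":0,"z":0.18,"ax":0,"ay":0,"az":0,"hand":-1},
    {"x":0,"y":0,"z":0.05,"ax":0,"ay":0,"az":0,"hand":-1},
    {"x":0,"y":0,"z":0.05,"ax":0,"ay":0,"az":0,"hand":-1},
    {"x":0,"y":0,"z":0.04,"ax":0,"ay":0,"az":0,"hand":-1},
    {"x":0,"y":0,"z":0,"ax":0,"ay":0,"az":0,"hand":-1},
  ],
)

```text
t: 21.9
tcp_pos: [0.5729, -0.0094, 0.0316]
tool_rot: [-2.137, -2.297, 0.005]
wrist_force: [-2.9, -0.7, 3.2]
finger_gap: -0.0002
gripper_force: 2.1
```

Call:
play_rows(
  rows=[
    {"x":0,"y":0,"z":0.04,"ax":0,"ay":0,"az":0,"hand":-1},
    {"x":0,"y":0,"z":0,"ax":0,"ay":0,"az":0,"hand":-1},
  ],
)

```text
t: 22.1
tcp_pos: [0.5733, -0.0093, 0.0312]
tool_rot: [-2.138, -2.298, 0.006]
wrist_force: [-6.2, -1.1, 12.3]
finger_gap: -0.0002
gripper_force: 6.6
```

Call:
play_rows(
  rows=[
    {"x":0,"y":0,"z":0.04,"ax":0,"ay":0,"az":0,"hand":-1},
    {"x":0,"y":0,"z":0,"ax":0,"ay":0,"az":0,"hand":-1},
  ],
)

```text
t: 22.3
tcp_pos: [0.5733, -0.0093, 0.031]
tool_rot: [-2.138, -2.298, 0.008]
wrist_force: [-10.8, -0.8, 22.8]
finger_gap: 0.0001
gripper_force: 11.7
```

Call:
play_rows(
  rows=[
    {"x":0,"y":0,"z":-0.2,"ax":0,"ay":0,"az":0,"hand":-1},
    {"x":0,"y":0,"z":-0.4,"ax":0,"ay":0,"az":0,"hand":-1},
    {"x":0,"y":0,"z":-0.5,"ax":0,"ay":0,"az":0,"hand":-1},
    {"x":0,"y":0,"z":-0.5,"ax":0,"ay":0,"az":0,"hand":-1},
    {"x":0,"y":0,"z":-0.5,"ax":0,"ay":0,"az":0,"hand":-1},
    {"x":0,"y":0,"z":0,"ax":0,"ay":0,"az":0,"hand":-1},
    {"x":0,"y":0,"z":0,"ax":0,"ay":0,"az":0,"hand":-1},
  ],
)

```text
t: 23.0
tcp_pos: [0.5753, -0.0093, 0.1332]
tool_rot: [-2.14, -2.3, -0.001]
wrist_force: [0.5, -0.3, -0.3]
finger_gap: 0.0001
gripper_force: 0.0
```

```bash
python3 fin.py; python3 - <<'E'
from h import *
S=cams.snapshot("scene");f=S["frame"].astype(int)
for n,k in(("red",0),("green",1),("blue",2)):
    o=[i for i in range(3) if i!=k];m=(f[...,k]-f[...,o].max(2)>45)[212:262,236:270];ys,xs=np.nonzero(m);print(n,len(xs),xs.mean()+236,ys.mean()+212)
st=robot.state();print(st["t"],st["wrist_force"])
E
```

```text
top pred fin top [[189.3, 171.1], [205.2, 168.7], [189.8, 174.8], [205.7, 172.4]] seen x 191 205 y 170 176 ctr [198.2 172.9] 68
  plate_handle 0.86 [184.0, 155.0, 214.0, 190.0]
  plate 0.61 [187.0, 154.0, 214.0, 190.0]
scene pred fin top [[340.2, 221.7], [317.1, 220.3], [339.9, 218.4], [317.0, 217.1]] seen x 317 339 y 219 228 ctr [327.6 223.6] 221
  plate_handle 0.89 [310.0, 214.0, 346.0, 233.0]
  plate 0.8 [310.0, 216.0, 345.0, 234.0]
red 83 248.55421686746988 241.53012048192772
green 50 252.07999999999998 229.84
blue 49 255.12244897959184 220.0204081632653
23.35 [ 0.89417035  0.40410538 -0.77377716]
```

```bash
python3 -c "
from workcell import robot
print(robot.sign_off())"
```

```text
the job is handed in; nothing more can be done
None
```

I handed the job in at about 23 s. The hatch plate lies flat and centred on the bay's ledges and is let go. The blue key, then the green key, was pressed until it stopped (about 23 N) and released. The red key, tape, jar and dish were never approached, though I did not re-measure where those three stand, and the hand-in gave back no verdict.

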